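Clear the fish measuring board and hold a try square in its headpiece corner

TASK

Pack the two tall specimen jars that were left on the wooden fish measuring board upright into the two free places of the specimen box, without knocking over or displacing anything else. Then take the try square by its wooden stock and press it into the corner of the cleared board until the back of the stock is flat against the upright headpiece and the edge of the blade is flat on the board, pointing straight along it. Finish while still holding it pressed firmly into the corner against both, so that I can tighten the headpiece screws.

Things in the scene. Friction and masses are not known exactly. Their poses are not given: they have to be found in the camera images.
- deck: board of the fish measuring board, wood, 110 mm wide, 16 thick, its top 20 mm above the bench; fixed. Origin: on its top, in the inside corner with the headpiece, midway across. x runs along the board away from the headpiece (it reaches to x = 280 mm, and 45 mm behind the origin), y across it (-55 to 55 mm), z up. A white graduated strip runs along its +y edge
- headpiece: upright wooden end stop of the measuring board, 16 mm thick, 110 mm wide, 60 mm high above the board; does not move. Same origin and axes as the deck: its inner face is the plane x = 0, it reaches back to x = -16 mm, with two small steel brackets behind it
- square: try square, 0.2 kg, standing on the bench on its blade edge. Upright dark wooden stock 32 (x) by 22 (y) by 105 mm (z), brass strip on its inner side; steel blade 3 mm thick, 32 mm high, from the stock's foot along x to x = 147 mm. Origin: outer corner, at the foot of the stock's back face (x = 0 back face, z = 0 lower edge, y = 0 mid thickness). Rightly placed, its axes are parallel to the deck's
- stock_grip (a point): point in the middle of the square's stock, 85 mm above its lower edge and 16 mm from its back face: above the top of the headpiece when the square is in place, the stock is 22 mm thick here (along the square's y)
- stock_mark (a point): point on the back face of the square's stock, 55 mm above the lower edge
- blade_tip (a point): far end of the blade's lower edge, 147 mm from the square's origin along its x
- round_jar: tall round glass specimen jar with a black screw lid, 41 to 42 mm in diameter, 92 mm high, about 0.1 kg; stands on the measuring board at the start, 30 to 140 mm from the headpiece. Origin: centre of its underside, z up
- square_jar: tall square glass specimen jar 38 by 38 mm, with a round black lid 38 mm in diameter above 72 mm, 92 mm high in all, about 0.1 kg; stands on the measuring board at the start, beside the round one (which of the two is nearer to the headpiece varies). Origin: centre of its underside, x and y square to its sides, z up
- specimen_box: open plywood box, outside 158 (x) by 110 (y) by 50 mm high, walls and floor 5 mm, so 148 by 100 mm inside; fixed. Origin: centre of its underside. Three pairs of places along x, no dividers: the pairs at x = -49 and 0 mm hold four short things (tops up to 60 mm above the bench), the pair at x = +49 mm is free
- free_left (a point): middle of the free place at the box's +x, +y corner, on the inner floor (5 mm above the bench); the place is about 50 by 50 mm
- free_right (a point): middle of the free place at the box's +x, -y corner, on the inner floor; about 50 by 50 mm
- short_jar_1: short round jar in the box, 42 mm in diameter, 55 mm high; leave alone. Origin: centre of its underside
- short_jar_2: short round jar in the box, 42 mm in diameter, 52 mm high; leave alone. Origin: centre of its underside
- resin_block_1: clear resin block with a specimen, in the box, 40 by 40 by 48 mm high; leave alone. Origin: centre of its underside
- resin_block_2: clear resin block with a specimen, in the box, 41 by 38 by 52 mm high; leave alone. Origin: centre of its underside
- wash_bottle: white plastic bottle, 60 mm in diameter, 160 mm high, on the bench beyond the box; leave alone. Origin: centre of its underside
- beaker: small glass beaker, 64 mm across, 70 mm high, on the bench beyond the headpiece; leave alone. Origin: centre of its underside
- petri_dish: closed Petri dish, 90 mm across, 15 mm high, on the bench between the box and the robot; leave alone. Origin: centre of its underside
- screwdriver: screwdriver, 170 mm long, lying on the bench beside the headpiece end of the board; leave alone
Not all that is in view belongs to the job. There is more than one size of the square; the job needs the middle-sized.

How it is judged:
By the outcome, as a careful person would: the job done as asked, in the order asked, and still so for the second after the job is handed in, while the arm keeps its last pose, push and grip.
It also fails if it takes over 72 s, if anything falls off the work surface, if the arm or the gripper's body presses on something with over 40 N, if the wrist force passes 120 N, or if a joint passes its speed limit or range.

ROBOT

A 7-joint arm with a two-finger parallel gripper is mounted at the origin on the work surface. World frame = base frame: x ahead of the robot, y to its left, z up, the work surface at z = 0. Lengths are in m, angles in degrees, forces in N, time in s.
With the tool pointing down it reaches from about 0.425 to 0.875 m from the base axis. Payload 4.7 kg.
Tool frame: the origin (TCP) lies midway between the tips of the shut fingers; the grasp point (between the pads) lies 19 mm behind it (env.tcp_to_grasp is the distance from the TCP to the grasp point, in m); z points along the fingers, x is the direction in which the jaws open and shut, and the axes are right-handed (so a half turn about z gives the same grasp; the last joint's range is limited). The gripper opens to 87 mm and grips with 3 to 60 N. Pads are 19 mm wide; open, the fingers measure 117 mm over their backs; the gripper's body (75 mm by 190 mm) begins 51 mm behind the grasp point.
Start: joints at [-62.447, 18.392, -4.016, 83.108, 1.295, 78.541, -3.26], TCP at [0.293, 0.58, 0.223] pointing down, gripper open.
Joint ranges: [-163.93, 163.93], [-17.29, 119.83], [-79.2, 71.16], [3.27, 140.29], [-89.18, 269.18], [5.43, 117.66], [-154.24, 154.24]. Speed limits (degrees/s): [147.25, 147.25, 180, 180, 180, 180, 180].

INTERFACE

Orientations are given as [roll, pitch, yaw] about the fixed x, y, z axes, in that order (R = Rz(yaw) Ry(pitch) Rx(roll)).
In Python, from cell import env, viewer gives the robot as it stands.
- The arm moves only by the shell command python3 -m pendant 'ROWS' [OPENING] [FORCE]. ROWS is JSON, a list of rows, each a list of 6 numbers: the shift along the tool's x, y, z each as a share of 0.1 m, from -1 to 1, then the turn, a rotation vector about the tool's x, y, z each as a share of 90 degrees, from -1 to 1. A call has exactly 8 rows; each row is the pose to reach, as a shift and turn from the pose commanded when the call began, along the tool's axes at that moment; what a row does not reach only later rows make up. A row lasts 1/8 s, in which the tool goes at most 62.5 mm and 10.7 degrees, less where a joint would pass 70% of its speed; a pose out of reach is approached as far as the arm can. A call with a number of a shift or a turn outside -1 to 1 is refused whole. A call with a gripper value outside its range is refused whole. OPENING is the finger opening in mm, from 0 to 87, set as the call begins (- or left out, the last holds). The fingers move at their own pace and stop on an object; FORCE is the grip in N (left out, the last holds). Time passes only in rows, so rows that repeat a pose let the fingers close, or fill a call up. It gives the time, the measured TCP pose, the force and the opening at its end, in the units of the state.
- env.get_obs(): the state, without advancing time (a new reading comes with each control period).
- viewer.read_camera(name): name is "scene" or "top" or "wrist"; returns a dict with "frame" (400x640x3 uint8, red, green, blue), "fx", "fy", "cx", "cy" (pixels), "view" (4x4, takes a point from world to camera coordinates); the wrist camera has in their place "hand_eye" (4x4, takes a point from camera to tool coordinates, whose origin is the TCP and whose axes are the tool frame's). Camera axes: x right, y down, z forward; pixel columns grow to the right and rows downward; lengths in m; the calibration is good to about 2 mm. A picture is of the moment at which its call begins: read the wrist's pose just before it. There is no depth.
- env.sign_off(): hands the job in, once; it reports no verdict.
The state is a dict: "time_s": time; "qpos": joint angles; "joint_velocities": joint speeds; "effort": joint torques, N m; "tool_pos": TCP position; "tool_rot": TCP orientation; "force": force on the tool from outside, world axes, zero at the start; "wrist_torque": the same for the moment, N m; "grip_width": finger opening in m.
Only numpy, scipy, OpenCV 4.12 (cv2) and the standard library are available. Lean on these libraries where they do the work, as an engineer would, in place of code of your own. Each camera call takes 0.05 s, during which the arm holds its last target.

## Working session

There is one attempt and no reset: what is moved stays moved. The work goes in short steps, Python scripts to look and compute and a shell command to move; the robot and the scene stay as the last step left them, time stands still between calls to the robot, and variables do not carry over. Pictures are saved under pics/ and viewed, and the job is handed in when it is done.

```bash
ls; mkdir -p pics; python3 - <<'E'
from cell import env, viewer
import cv2
print(env.get_obs(), env.tcp_to_grasp)
for n in ("scene","top","wrist"):
    c=viewer.read_camera(n)
    cv2.imwrite(f"pics/{n}0.png",c["frame"][:,:,::-1])
    print(n,{k:(v.tolist() if hasattr(v,'tolist') else v) for k,v in c.items() if k!="frame"})
E
```

```text
pics
{'time_s': 0.0, 'qpos': array([-62.4450635 ,  18.4399339 ,  -4.01421008,  83.17343636,
         1.29534886,  78.5406542 ,  -3.2596909 ]), 'joint_velocities': array([-0.01226036, -0.10341208,  0.05608902,  0.10109289, -0.04042737,
        0.02074546,  0.08568763]), 'effort': array([-1.42706158e-03, -4.91296828e+01, -4.04959833e-01, -3.12529635e+01,
       -6.41540461e-02,  4.37186623e-02,  2.04994844e-04]), 'tool_pos': array([0.29235065, 0.57993728, 0.22146426]), 'tool_rot': array([1.79993575e+02, 1.08769890e-01, 6.32538994e+01]), 'force': array([-0.55936986,  0.73397539, -0.39597599]), 'wrist_torque': array([ 0.02436916, -0.00230551, -0.04718664]), 'grip_width': 0.0870687326230117} 0.0187
scene {'fx': 395.64688952676374, 'fy': 395.64688952676374, 'cx': 315.63114501193655, 'cy': 198.7067540997704, 'view': [[-0.7585510687214949, 0.65138189188086, -0.01737547326520103, 0.3630104962243218], [0.5042855330409962, 0.5699487371670532, -0.6487330253403476, -0.1763581902340296], [-0.4126698163266084, -0.5008593294842307, -0.7608176882549263, 1.2497752619287685], [0.0, 0.0, 0.0, 1.0]]}
top {'fx': 363.2522184471383, 'fy': 363.2522184471383, 'cx': 318.6865746967471, 'cy': 200.71385601871285, 'view': [[0.008837603301852265, -0.9999458249966869, -0.0054994399327561935, -0.009824539589856915], [-0.9890478290816715, -0.007930722776456118, -0.14738214079417986, 0.4766052028738422], [0.14733054183268157, 0.0067417140207742775, -0.9890643359940497, 0.9418507801600146], [0.0, 0.0, 0.0, 1.0]]}
wrist {'fx': 332.2184397156997, 'fy': 332.2184397156997, 'cx': 318.77032945045534, 'cy': 197.83521310967646, 'hand_eye': [[0.9999997635129382, -0.000604473909149218, -0.0003280020690194253, -0.0010546208416503111], [0.0006746339640833581, 0.954835420088756, 0.2971344231369718, -0.08246134506948082], [0.00013357798706560312, -0.29713457414986166, 0.9548356020811639, -0.16190358170134675], [0.0, 0.0, 0.0, 1.0]]}
```

View pics/scene0.png

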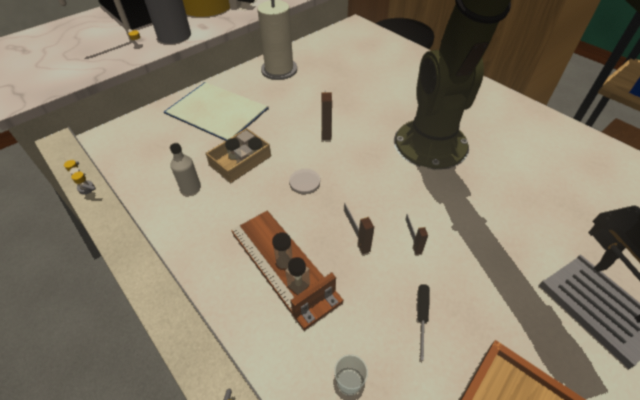

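View pics/top0.png

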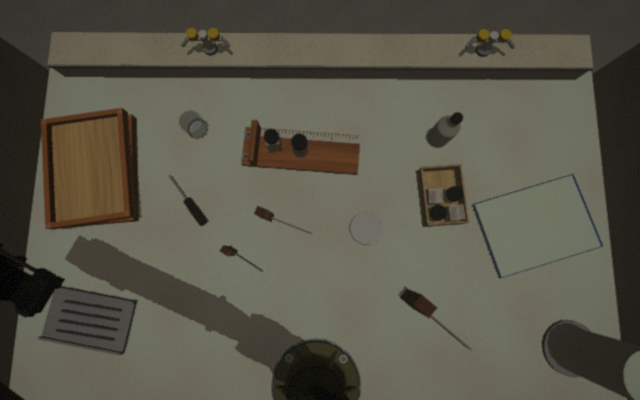

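View pics/wrist0.png

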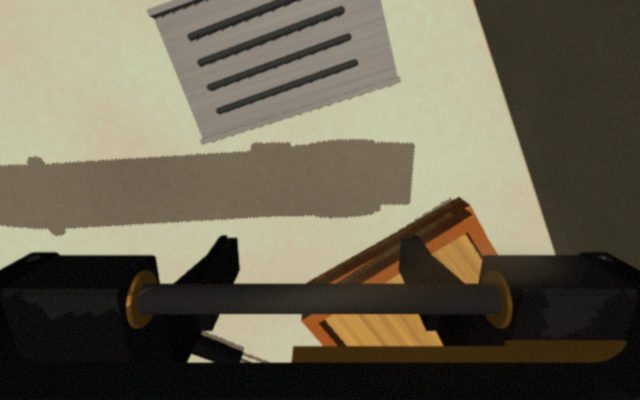

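```bash
cat > h.py <<'E'
import numpy as np, cv2
from cell import env, viewer
from scipy.spatial.transform import Rotation as R
def Rt(rpy): return R.from_euler('xyz',rpy,degrees=True).as_matrix()
def cam(name):
    o=env.get_obs(); c=viewer.read_camera(name)
    if name=="wrist":
        T=np.eye(4);T[:3,:3]=Rt(o["tool_rot"]);T[:3,3]=o["tool_pos"]
        c["view"]=np.linalg.inv(T@np.asarray(c["hand_eye"]))
    c["view"]=np.asarray(c["view"]); return c
def ray(c,u,v):
    V=c["view"];d=V[:3,:3].T@np.array([(u-c["cx"])/c["fx"],(v-c["cy"])/c["fy"],1.])
    return -V[:3,:3].T@V[:3,3], d
def onz(c,u,v,z):
    p,d=ray(c,u,v);return p+d*(z-p[2])/d[2]
def proj(c,P):
    P=np.atleast_2d(P);q=P@c["view"][:3,:3].T+c["view"][:3,3]
    return np.c_[c["fx"]*q[:,0]/q[:,2]+c["cx"],c["fy"]*q[:,1]/q[:,2]+c["cy"]]
def tri(obs):
    A=np.zeros((3,3));b=np.zeros(3)
    for c,u,v in obs:
        p,d=ray(c,u,v);d=d/np.linalg.norm(d);M=np.eye(3)-np.outer(d,d);A+=M;b+=M@p
    return np.linalg.solve(A,b)
def crop(c,x0,y0,x1,y1,k,fn,gain=1.):
    f=c["frame"][y0:y1,x0:x1,::-1]
    f=cv2.resize(np.clip(f*float(gain),0,255).astype(np.uint8),None,fx=k,fy=k,interpolation=cv2.INTER_CUBIC)
    cv2.imwrite("pics/"+fn,f)
def st():
    o=env.get_obs();print("t",round(o["time_s"],2),"pos",np.round(o["tool_pos"],4),"rpy",np.round(o["tool_rot"],2),"F",np.round(o["force"],1),"w",round(o["grip_width"]*1000,1))
    return o
E
python3 - <<'E'
from h import *
t=cam("top"); s=cam("scene")
crop(t,235,115,365,215,6,"tc_board.png",1.8)
crop(t,220,200,480,350,3,"tc_sq.png",1.8)
crop(t,405,105,485,235,4,"tc_box.png",1.8)
crop(s,225,205,355,330,5,"sc_board.png",1.2)
crop(s,300,85,440,260,4,"sc_sq.png",1.2)
# rough
for n,u,v,z in [("stock mid",264,213,.105),("small",228,250,.07),("large",415,298,.13),("jarA lid",272,137,.112),("jarB lid",300,142,.112),("box",443,195,.05),("deck",310,152,.02)]:
    print(n,onz(t,u,v,z).round(3))
E
```

```text
stock mid [0.434 0.129 0.105]
small [0.343 0.224 0.07 ]
large [ 0.235 -0.233  0.13 ]
jarA lid [0.628 0.114 0.112]
jarB lid [0.616 0.042 0.112]
box [ 0.492 -0.335  0.05 ]
deck [0.616 0.02  0.02 ]
```

View pics/tc_board.png

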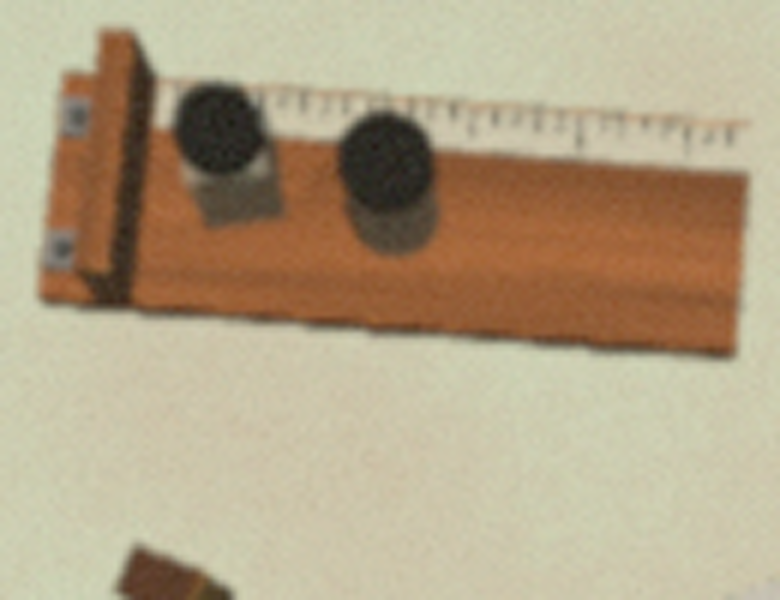

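View pics/tc_sq.png

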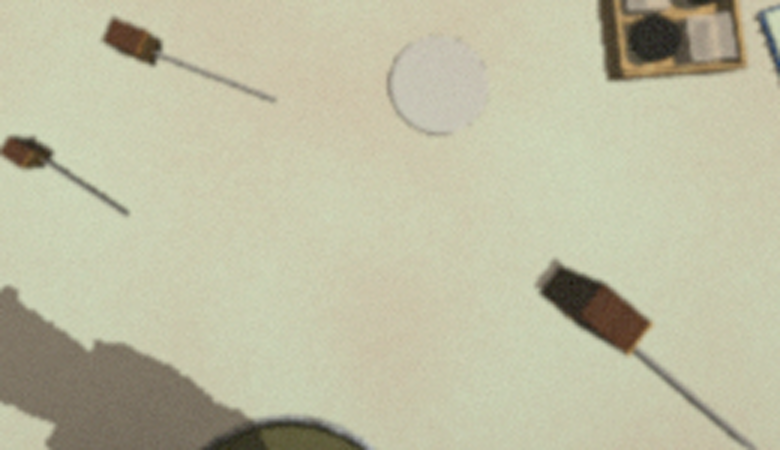

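View pics/tc_box.png

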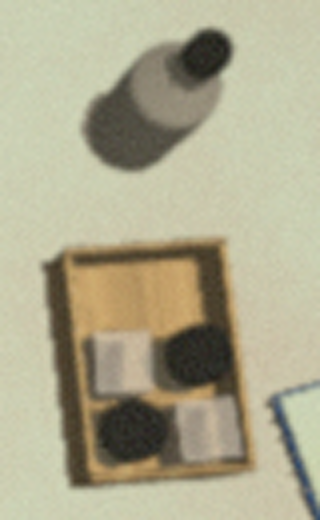

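View pics/sc_board.png

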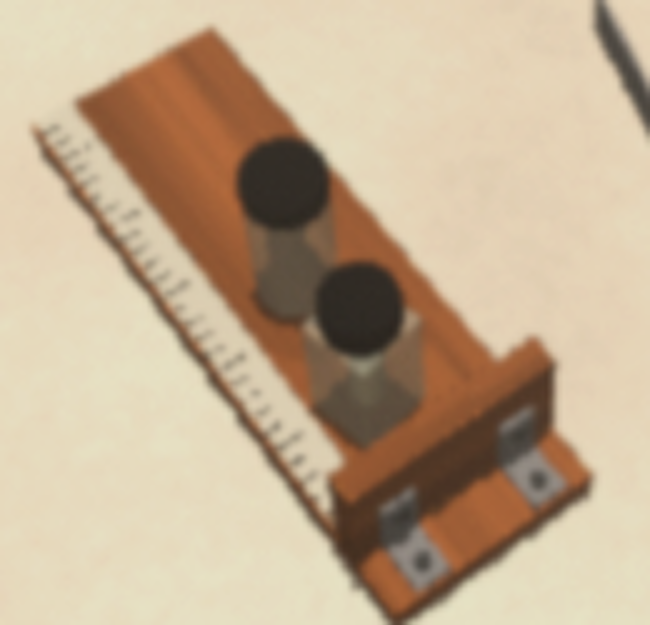

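View pics/sc_sq.png

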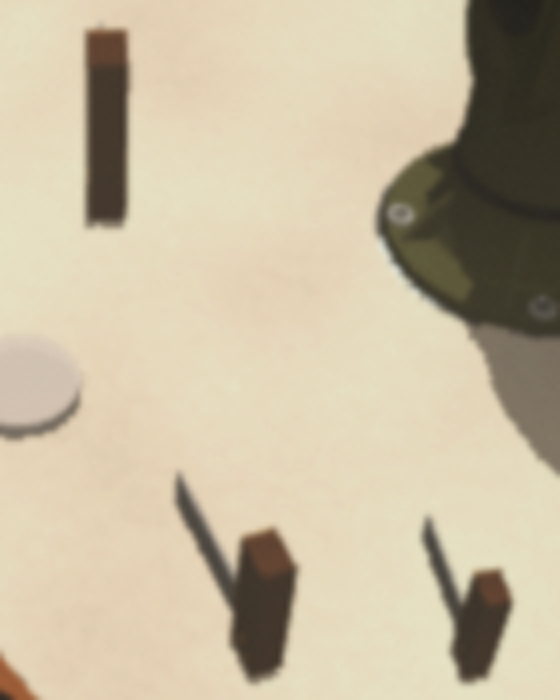

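```bash
python3 - <<'E'
from h import *
t=cam("top"); s=cam("scene")
def lids(c,box,thr):
    x0,y0,x1,y1=box
    g=c["frame"][y0:y1,x0:x1].max(2); m=(g<thr).astype(np.uint8)
    n,l,stt,ce=cv2.connectedComponentsWithStats(m)
    for i in range(1,n):
        if stt[i,4]>60: print(stt[i].tolist(),(ce[i]+[x0,y0]).round(2))
print("top");lids(t,(258,120,320,165),45)
print("scene");lids(s,(265,225,320,285),70)
def u(c,cx,cy,k,x0,y0,z): return onz(c,cx/k+x0-.4,cy/k+y0-.4,z)
print("deck +x+y",u(t,748,121,6,235,115,.02),"+x-y",u(t,735,350,6,235,115,.02))
print("head top front +y",u(t,133,33,6,235,115,.08),"-y",u(t,106,272,6,235,115,.08))
print("head top back +y",u(t,100,30,6,235,115,.08),"-y",u(t,78,270,6,235,115,.08))
print("scene deck far -y",u(s,212,30,5,225,205,.02),"far +y",u(s,36,125,5,225,205,.02))
print("scene head top front -y",u(s,533,337,5,225,205,.08), "+y",u(s,330,480,5,225,205,.08))
for a in [(66,255),(222,240),(250,465),(78,482)]: print("box",u(t,*a,4,405,105,.05))
for a in [(112,19),(160,36),(154,63),(104,41)]: print("sq",u(t,*a,3,220,200,.105))
print("tip top",u(t,275,100,3,220,200,.032))
for a in [(243,538),(277,528),(297,568),(258,578)]: print("sq s",u(s,*a,4,300,85,.105))
E
```

```text
top
[6, 10, 16, 17, 173] [271.16 136.72]
[34, 14, 15, 21, 233] [299.06 143.17]
scene
[8, 8, 18, 19, 266] [281.33 241.79]
[23, 33, 17, 18, 259] [296.12 266.36]
deck +x+y [ 0.66699241 -0.11794275  0.02      ] +x-y [ 0.55738375 -0.11112702  0.02      ]
head top front +y [0.68514715 0.1602502  0.08      ] -y [0.57630498 0.16831797 0.08      ]
head top back +y [0.68643738 0.1749233  0.08      ] -y [0.57711014 0.18055383 0.08      ]
scene deck far -y [ 0.55834267 -0.10606128  0.02      ] far +y [ 0.66353608 -0.1153613   0.02      ]
scene head top front -y [0.57803089 0.17023486 0.08      ] +y [0.6867947  0.16469619 0.08      ]
box [ 0.56438329 -0.27963637  0.05      ]
box [ 0.57547981 -0.38444118  0.05      ]
box [ 0.42423322 -0.39542467  0.05      ]
box [ 0.41213275 -0.28250828  0.05      ]
sq [0.45189724 0.14754785 0.105     ]
sq [0.43800748 0.10724363 0.105     ]
sq [0.41552736 0.1115868  0.105     ]
sq [0.43345842 0.15355853 0.105     ]
tip top [0.39021837 0.013217   0.032     ]
sq s [0.4423195  0.12137711 0.105     ]
sq s [0.4221244  0.12931882 0.105     ]
sq s [0.43440941 0.15736715 0.105     ]
sq s [0.45628191 0.14756824 0.105     ]
```

```bash
python3 - <<'E'
from h import *
t=cam("top"); s=cam("scene")
print("cap",onz(t,456.5,118.5,.16),onz(s,176,148,.16), tri([(t,456.5,118.5),(s,176,149)]))
print("base",onz(t,405+125/4,105+135/4,.0),onz(s,188,185,.0))
print("beaker",onz(t,190,122,0.0),"petri",onz(t,366,228,.015))
print("sqlid",tri([(t,271.5,136.3),(s,225+360/5-.4,205+308/5-.4)]),onz(t,271.5,136.3,.112))
print("rolid",tri([(t,299.2,142),(s,225+283/5-.4,205+183/5-.4)]),onz(t,299.2,142,.112))
crop(s,160,125,280,200,6,"sc_box.png",1.2)
E
```

```text
cap [ 0.66185932 -0.33829155  0.16      ] [ 0.66695074 -0.32718463  0.16      ] [ 0.66554255 -0.34208922  0.14643803]
base [ 0.6635124  -0.33969749  0.        ] [ 0.66675952 -0.35042492  0.        ]
beaker [0.70870336 0.36798959 0.        ] petri [ 0.40585085 -0.13474066  0.015     ]
sqlid [0.63323401 0.11786909 0.09976856] [0.6300539  0.11524999 0.112     ]
rolid [0.61864268 0.0455137  0.1010064 ] [0.61552331 0.0444654  0.112     ]
```

View pics/sc_box.png

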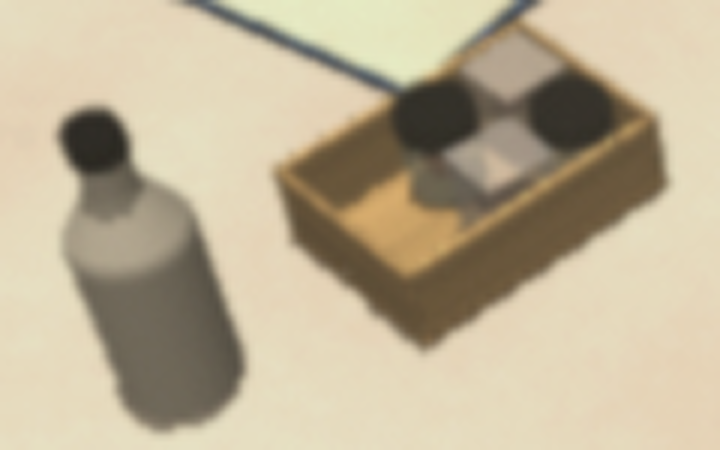

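```bash
python3 -m pendant '[[-0.06,0.12,-0.04,0,0,0.07],[-0.12,0.25,-0.08,0,0,0.14],[-0.19,0.37,-0.12,0,0,0.22],[-0.25,0.5,-0.16,0,0,0.29],[-0.31,0.62,-0.2,0,0,0.36],[-0.37,0.75,-0.24,0,0,0.43],[-0.43,0.87,-0.27,0,0,0.51],[-0.5,1,-0.3,0,0,0.58]]' 87; python3 - <<'E'
from h import *
st()
E
```

```text
time_s: 1.45
tool_pos: [0.3595, 0.4905, 0.2528]
tool_rot: [-180.0, -0.0, 10.9]
force: [-0.6, -0.3, -0.4]
grip_width: 0.0872
t 1.45 pos [0.3595 0.4905 0.2528] rpy [-1.7999e+02 -1.0000e-02  1.0850e+01] F [-0.6 -0.3 -0.4] w 87.2
```

```bash
for i in 1 2 3; do python3 -m pendant '[[0.06,0.12,0,0,0,0],[0.12,0.25,0,0,0,0],[0.18,0.37,0,0,0,0],[0.24,0.5,0,0,0,0],[0.31,0.62,0,0,0,0],[0.37,0.75,0,0,0,0],[0.43,0.87,0,0,0,0],[0.49,1,0,0,0,0]]'|sed -n 1,2p; done; python3 - <<'E'
from h import *
st(); c=cam("wrist"); crop(c,0,0,640,400,1,"w1.png",1.3)
E
```

```text
time_s: 2.45
tool_pos: [0.4271, 0.4014, 0.2526]
time_s: 3.45
tool_pos: [0.4944, 0.3127, 0.2526]
time_s: 4.45
tool_pos: [0.5616, 0.2239, 0.2526]
t 4.45 pos [0.5616 0.2239 0.2526] rpy [-180.     -0.     11.07] F [ 0.3  0.2 -0.5] w 87.2
```

View pics/w1.png

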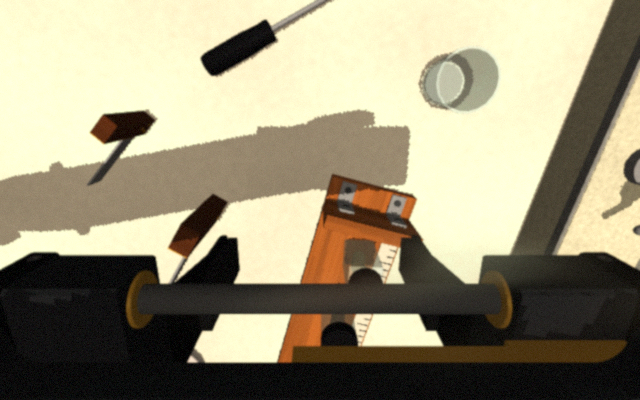

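```bash
python3 -m pendant '[[0.06,0.12,0,0,0,0],[0.12,0.25,0,0,0,0],[0.18,0.37,0,0,0,0],[0.24,0.5,0,0,0,0],[0.31,0.62,0,0,0,0],[0.37,0.75,0,0,0,0],[0.43,0.87,0,0,0,0],[0.49,1,0,0,0,0]]'|sed -n 1,2p;  python3 - <<'E'
from h import *
st(); c=cam("wrist"); crop(c,0,0,640,400,1,"w2.png",1.3); crop(c,250,60,450,330,2.2,"w2c.png",1.1)
E
```

```text
time_s: 5.5
tool_pos: [0.6289, 0.1352, 0.2526]
t 5.5 pos [0.6289 0.1352 0.2526] rpy [-179.99   -0.     11.07] F [-0.2 -0.2 -0.3] w 86.5
```

View pics/w2.png

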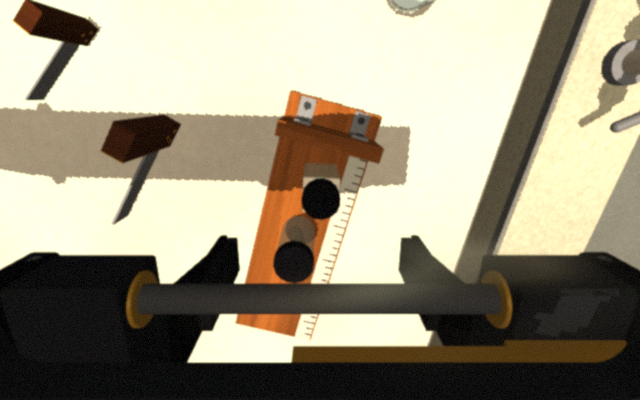

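View pics/w2c.png

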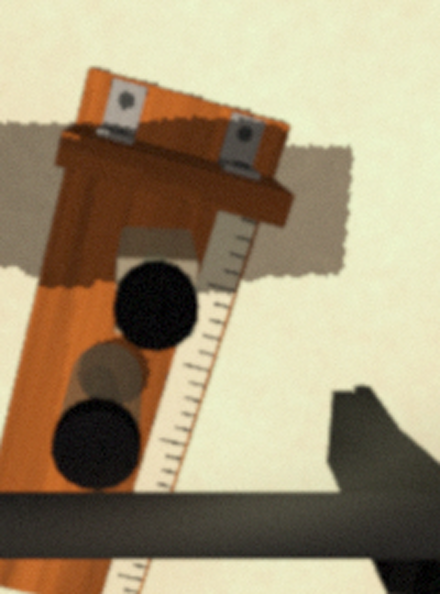

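```bash
python3 - <<'E'
from h import *
c=cam("wrist"); t=cam("top")
g=c["frame"][150:290,260:360].max(2); m=(g<45).astype(np.uint8)
n,l,s,ce=cv2.connectedComponentsWithStats(m)
for i in range(1,n):
    if s[i,4]>300:
        k=cv2.findContours((l==i).astype(np.uint8),0,1)[0][0]
        (x,y),r=cv2.minEnclosingCircle(k); print(s[i].tolist(),x+260,y+150,r, onz(c,x+260,y+150,.112))
def u(x,y,z): return onz(c,x/2.2+250-.25,y/2.2+60-.25,z)
print("sq base far edge",u(121,229,.02),u(192,232,.02))
d=u(192,232,.02)-u(121,229,.02); print(np.degrees(np.arctan2(d[1],d[0])),np.linalg.norm(d))
print("head top front", u(55,165,.08),u(287,226,.08))
print("deck strip edge",u(257,222,.02),u(135,590,.02))
print("head top back",u(65,132,.08),u(293,193,.08))
print("rear deck corners",u(90,68,.02),u(290,125,.02))
print("deck -y edge",u(62,180,.02),u(2,452,.02))
E
```

```text
[42, 26, 37, 40, 1169] 319.13743591308594 195.30101013183594 19.91860580444336 [0.63129633 0.12212618 0.112     ]
[14, 88, 39, 41, 1279] 292.8351707458496 257.8792724609375 20.813331604003906 [0.61767014 0.05216101 0.112     ]
sq base far edge [0.61216604 0.13020336 0.02      ] [0.65070155 0.1358981  0.02      ]
8.406278335519353 0.03895401929355259
head top front [0.57789125 0.16607973 0.08      ] [0.68775013 0.15866734 0.08      ]
deck strip edge [0.68442847 0.14802554 0.02      ] [ 0.6626223  -0.10071198  0.02      ]
head top back [0.58009728 0.18134002 0.08      ] [0.68672778 0.17406341 0.08      ]
rear deck corners [0.58176116 0.20983369 0.02      ] [0.68954465 0.20151361 0.02      ]
deck -y edge [0.57635829 0.15053019 0.02      ] [ 0.56567011 -0.0179471   0.02      ]
```

```bash
python3 - <<'E'
from h import *
c=cam("wrist")
np.savez("w2.npz",f=c["frame"],view=c["view"])
f=cv2.cvtColor(c["frame"],cv2.COLOR_RGB2GRAY).astype(int)
print("col319",[(v,f[v,319]) for v in range(155,225)])
print("row195",[(u,f[195,u]) for u in range(290,348)])
print("col293",[(v,f[v,293]) for v in range(228,288)])
crop(c,290,150,350,230,7,"w2sq.png",1.3)
E
```

```text
col319 [(155, np.int64(54)), (156, np.int64(57)), (157, np.int64(56)), (158, np.int64(51)), (159, np.int64(61)), (160, np.int64(51)), (161, np.int64(55)), (162, np.int64(55)), (163, np.int64(61)), (164, np.int64(61)), (165, np.int64(65)), (166, np.int64(67)), (167, np.int64(61)), (168, np.int64(64)), (169, np.int64(63)), (170, np.int64(60)), (171, np.int64(67)), (172, np.int64(65)), (173, np.int64(67)), (174, np.int64(65)), (175, np.int64(72)), (176, np.int64(70)), (177, np.int64(63)), (178, np.int64(35)), (179, np.int64(7)), (180, np.int64(4)), (181, np.int64(6)), (182, np.int64(1)), (183, np.int64(7)), (184, np.int64(4)), (185, np.int64(11)), (186, np.int64(4)), (187, np.int64(8)), (188, np.int64(10)), (189, np.int64(5)), (190, np.int64(10)), (191, np.int64(6)), (192, np.int64(16)), (193, np.int64(7)), (194, np.int64(7)), (195, np.int64(7)), (196, np.int64(11)), (197, np.int64(9)), (198, np.int64(1)), (199, np.int64(4)), (200, np.int64(12)), (201, np.int64(14)), (202, np.int64(6)), (203, np.int64(11)), (204, np.int64(6)), (205, np.int64(12)), (206, np.int64(11)), (207, np.int64(6))
[... 2132 characters left out ...]
64(16)), (255, np.int64(18)), (256, np.int64(15)), (257, np.int64(15)), (258, np.int64(14)), (259, np.int64(19)), (260, np.int64(13)), (261, np.int64(14)), (262, np.int64(11)), (263, np.int64(13)), (264, np.int64(18)), (265, np.int64(13)), (266, np.int64(17)), (267, np.int64(17)), (268, np.int64(15)), (269, np.int64(9)), (270, np.int64(13)), (271, np.int64(22)), (272, np.int64(22)), (273, np.int64(20)), (274, np.int64(20)), (275, np.int64(18)), (276, np.int64(16)), (277, np.int64(20)), (278, np.int64(20)), (279, np.int64(16)), (280, np.int64(19)), (281, np.int64(35)), (282, np.int64(63)), (283, np.int64(57)), (284, np.int64(40)), (285, np.int64(31)), (286, np.int64(33)), (287, np.int64(38))]
```

View pics/w2sq.png

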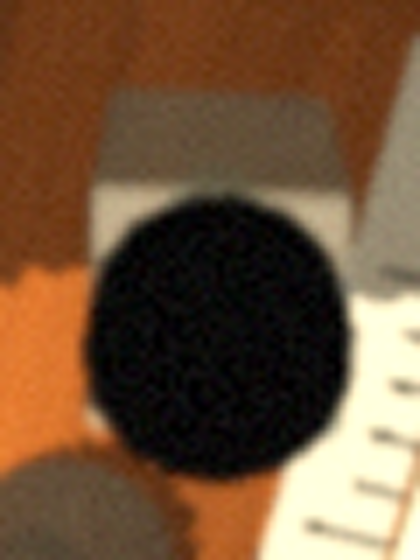

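```bash
python3 - <<'E'
from h import *
for i in range(3):
    st();c=cam("wrist");f=c["frame"].max(2)
    g=(f[150:235,260:360]<45).astype(np.uint8)
    n,l,s,ce=cv2.connectedComponentsWithStats(g); i=1+s[1:,4].argmax()
    k=cv2.findContours((l==i).astype(np.uint8),0,1)[0][0]; print(s[i].tolist(),cv2.minEnclosingCircle(k),(ce[i]+[260,150]).round(1), onz(c,*(ce[i]+[260,150]),.112))
E
```

```text
t 5.7 pos [0.6284 0.1357 0.2525] rpy [-1.7998e+02  1.0000e-02  1.1030e+01] F [-0.6 -0.3  0.1] w 87.2
[43, 29, 37, 40, 1169] ((60.125953674316406, 48.92748260498047), 20.133769989013672) [320.8 199.2] [0.63184438 0.12211632 0.112     ]
t 5.75 pos [0.6282 0.1363 0.2525] rpy [-1.7997e+02  1.0000e-02  1.1080e+01] F [-0.5 -0.2 -0.4] w 87.3
[43, 30, 37, 40, 1171] ((59.84782791137695, 49.71739196777344), 20.149940490722656) [320.8 199.8] [0.63185869 0.12210822 0.112     ]
t 5.8 pos [0.6281 0.1366 0.2526] rpy [-179.96    0.     11.11] F [ 0.4  1.  -0.6] w 87.2
[43, 30, 37, 40, 1162] ((60.42737579345703, 49.879886627197266), 20.04575538635254) [320.8 200.2] [0.631852   0.12211843 0.112     ]
```

```bash
python3 - <<'E'
from h import *
z=np.load("w2.npz"); c=cam("wrist"); c["view"]=z["view"]
def seg(a,b,h):
    A=onz(c,*a,h);B=onz(c,*b,h);d=B-A;L=np.linalg.norm(d);d/=L;n=np.array([d[1],-d[0],0])
    print("L",L,"ang",np.degrees(np.arctan2(d[1],d[0])),"ctr",(A+B)/2+n*.019)
seg((305.7,162.8),(336,163.5),.02); seg((302.8,176),(339.6,176.8),.092)
E
```

```text
L 0.03650525577894011 ang 9.579855223263356 ctr [0.63284106 0.11837958 0.02      ]
L 0.03668410688640125 ang 9.645853456758312 ctr [0.63264147 0.11944669 0.092     ]
```

```bash
python3 -m pendant '[[0,0.05,0.1,0,0,0.016],[0,0.1,0.25,0,0,0.016],[0,0.15,0.4,0,0,0.016],[0,0.17,0.55,0,0,0.016],[0,0.17,0.7,0,0,0.016],[0,0.17,0.8,0,0,0.016],[0,0.17,0.9,0,0,0.016],[0,0.17,0.9,0,0,0.016]]';  python3 - <<'E'
from h import *
st(); c=cam("wrist"); crop(c,0,0,640,400,1,"w3.png",1.3)
E
```

```text
time_s: 6.9
tool_pos: [0.6312, 0.1192, 0.1617]
tool_rot: [180.0, 0.1, 9.6]
force: [-0.3, -0.1, 0.6]
grip_width: 0.0871
t 6.9 pos [0.6312 0.1192 0.1617] rpy [1.80e+02 7.00e-02 9.63e+00] F [-0.3 -0.1  0.6] w 87.1
```

View pics/w3.png

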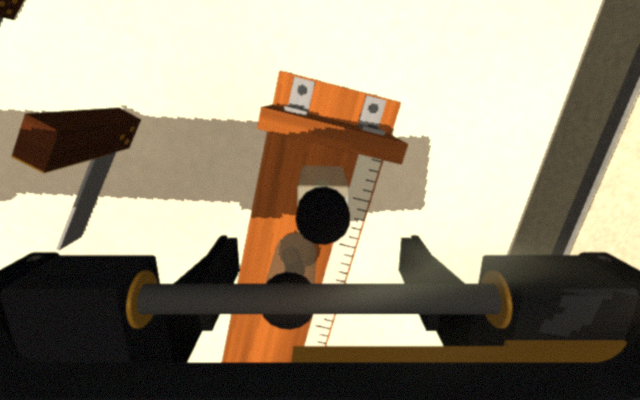

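```bash
python3 -m pendant '[[0.01,0,0.12,0,0,0],[0.01,0,0.25,0,0,0],[0.01,0,0.38,0,0,0],[0.01,0,0.5,0,0,0],[0.01,0,0.62,0,0,0],[0.01,0,0.72,0,0,0],[0.01,0,0.78,0,0,0],[0.01,0,0.78,0,0,0]]' && python3 -m pendant '[[0,0,0,0,0,0],[0,0,0,0,0,0],[0,0,0,0,0,0],[0,0,0,0,0,0],[0,0,0,0,0,0],[0,0,0,0,0,0],[0,0,0,0,0,0],[0,0,0,0,0,0]]' 0 25;  python3 - <<'E'
from h import *
st(); c=cam("wrist"); crop(c,0,0,640,400,1,"w4.png",1.3)
E
```

```text
time_s: 7.95
tool_pos: [0.6325, 0.1193, 0.0841]
tool_rot: [180.0, 0.0, 9.6]
force: [0.2, -0.4, 0.4]
grip_width: 0.0869
time_s: 8.95
tool_pos: [0.6327, 0.1193, 0.0846]
tool_rot: [-180.0, -0.0, 9.6]
force: [-0.3, 0.7, -0.7]
grip_width: 0.0376
t 8.95 pos [0.6327 0.1193 0.0846] rpy [-1.80e+02 -1.00e-02  9.62e+00] F [-0.3  0.7 -0.7] w 37.6
```

View pics/w4.png

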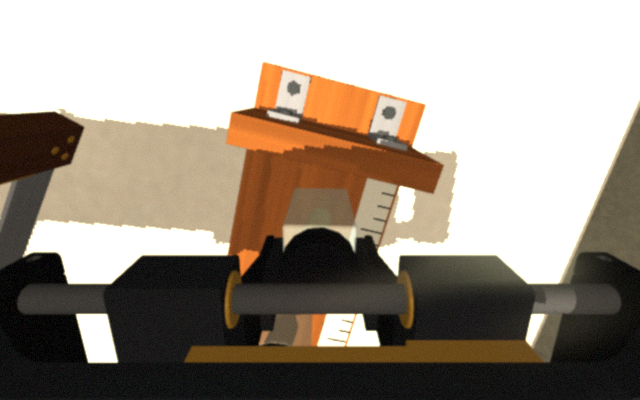

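```bash
python3 -m pendant '[[0,0,-0.08,0,0,0],[0,0,-0.2,0,0,0],[0,0,-0.35,0,0,0],[0,0,-0.5,0,0,0],[0,0,-0.65,0,0,0],[0,0,-0.8,0,0,0],[0,0,-0.95,0,0,0],[0,0,-1,0,0,0]]' && python3 -m pendant '[[-0.03,0.05,-0.1,0,0,0.05],[-0.06,0.15,-0.2,0,0,0.12],[-0.1,0.3,-0.3,0,0,0.2],[-0.15,0.45,-0.3,0,0,0.28],[-0.2,0.6,-0.3,0,0,0.36],[-0.24,0.75,-0.3,0,0,0.44],[-0.27,0.88,-0.3,0,0,0.5],[-0.3,1,-0.3,0,0,0.53]]';  python3 - <<'E'
from h import *
st()
E
```

```text
time_s: 10.0
tool_pos: [0.6333, 0.1194, 0.1861]
tool_rot: [-180.0, -0.1, 9.6]
force: [0.2, 0.5, -1.2]
grip_width: 0.0378
time_s: 11.0
tool_pos: [0.6195, 0.0152, 0.2143]
tool_rot: [180.0, 0.0, -38.2]
force: [-0.6, 1.0, -1.3]
grip_width: 0.0379
t 11.0 pos [0.6195 0.0152 0.2143] rpy [ 1.7997e+02  3.0000e-02 -3.8170e+01] F [-0.6  1.  -1.3] w 37.9
```

```bash
python3 -m pendant '[[0.1,0.12,0,0,0,0.07],[0.2,0.25,0,0,0,0.14],[0.3,0.37,0,0,0,0.22],[0.4,0.5,0,0,0,0.3],[0.5,0.62,0,0,0,0.38],[0.6,0.75,0,0,0,0.46],[0.7,0.88,0,0,0,0.53],[0.8,1,0,0,0,0.53]]' && python3 -m pendant '[[0.12,0.06,0,0,0,0],[0.25,0.12,0,0,0,0],[0.37,0.18,0,0,0,0],[0.5,0.24,0,0,0,0],[0.62,0.3,0,0,0,0],[0.75,0.36,0,0,0,0],[0.88,0.42,0,0,0,0],[1,0.45,0,0,0,0]]';  python3 - <<'E'
from h import *
st(); c=cam("wrist"); crop(c,0,0,640,400,1,"w5.png",1.3); np.savez("w5.npz",f=c["frame"],view=c["view"])
E
```

```text
time_s: 12.0
tool_pos: [0.6209, -0.1129, 0.2144]
tool_rot: [180.0, 0.0, -85.7]
force: [0.7, 0.5, -1.1]
grip_width: 0.0377
time_s: 13.0
tool_pos: [0.5832, -0.2165, 0.2147]
tool_rot: [-180.0, 0.0, -85.8]
force: [0.0, -0.3, -1.3]
grip_width: 0.0375
t 13.0 pos [ 0.5832 -0.2165  0.2147] rpy [-179.98    0.    -85.81] F [ 0.  -0.3 -1.3] w 37.5
```

View pics/w5.png

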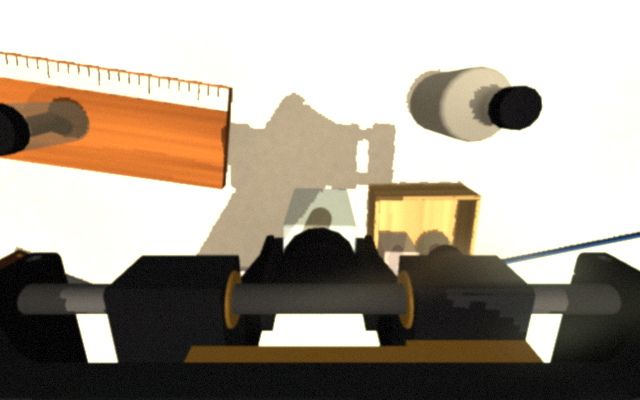

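```bash
python3 - <<'E'
from h import *
c=cam("wrist"); z=np.load("w5.npz"); c["frame"]=z["f"]
crop(c,355,165,495,265,5,"w5b.png",1.0)
E
```

View pics/w5b.png

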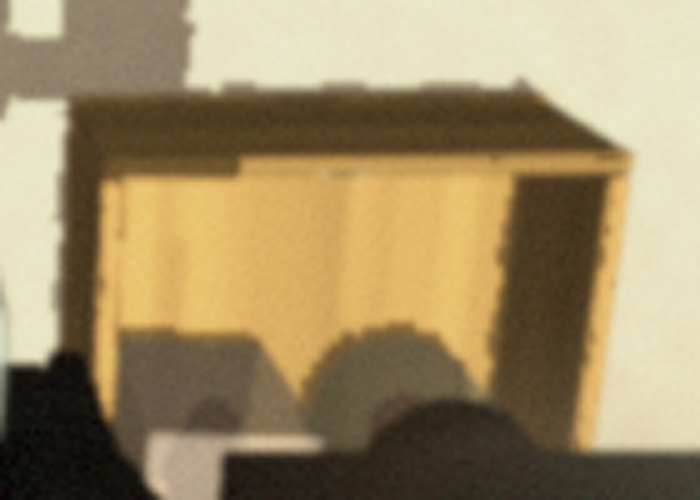

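```bash
python3 - <<'E'
from h import *
c=cam("wrist"); z=np.load("w5.npz"); c["view"]=z["view"]
def u(x,y,h): return onz(c,x/5+355-.4,y/5+165-.4,h)
A=u(103,156,.05);B=u(632,153,.05);d=A-B;L=np.linalg.norm(d)
print(A,B,"L",L,"yaw",np.degrees(np.arctan2(-d[0],d[1])))
C=u(592,450,.05);e=B-C;print("right edge yaw",np.degrees(np.arctan2(e[1],e[0])))
C=u(96,340,.05);e=A-C;print("left edge yaw",np.degrees(np.arctan2(e[1],e[0])))
a=u(72,100,0);b=u(535,95,0);d2=a-b;print("bottom",a,b,np.linalg.norm(d2),np.degrees(np.arctan2(-d2[0],d2[1])))
# inner rim 
i1=u(120,175,.05);i2=u(608,175,.05);print("inner",i1,i2,np.linalg.norm(i1-i2))
for yaw in (2.5,4.,5.):
    M=R.from_euler('z',yaw,degrees=True).as_matrix()
    m=((A+B)/2+(a+b)/2)/2; cen=m-M@[.079,0,0]
    print(yaw,"cen",cen,"right",cen+M@[.049,-.025,0],"left",cen+M@[.049,.025,0])
t=cam("top"); crop(t,405,150,485,235,8,"tc_box2.png",1.8)
E
```

```text
[ 0.56898653 -0.2762671   0.05      ] [ 0.57751261 -0.38458383  0.05      ] L 0.10865176737960423 yaw 4.500721482863114
right edge yaw 5.127352027552006
left edge yaw 4.975729640411922
bottom [ 0.56748255 -0.27726851  0.        ] [ 0.57655923 -0.38534708  0.        ] 0.10845903915614476 4.800562847401038
inner [ 0.56516662 -0.2802699   0.05      ] [ 0.57247172 -0.38067995  0.05      ] 0.1006754317704434
2.5 cen [ 0.49371042 -0.33431256  0.025     ] right [ 0.54375427 -0.35715142  0.025     ] left [ 0.5415733 -0.307199   0.025    ]
4.0 cen [ 0.49382767 -0.33637739  0.025     ] right [ 0.54445222 -0.35789842  0.025     ] left [ 0.5409644  -0.30802022  0.025     ]
5.0 cen [ 0.49393585 -0.33775193  0.025     ] right [ 0.54492828 -0.35838617  0.025     ] left [ 0.5405705  -0.30857643  0.025     ]
```

View pics/tc_box2.png

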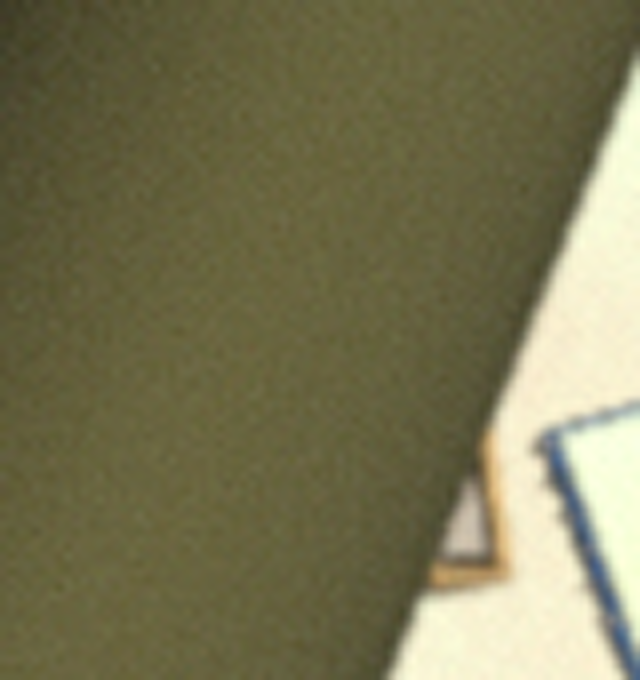

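```bash
python3 -m pendant '[[0.16,0.08,0,0,0,-0.006],[0.32,0.16,0,0,0,-0.006],[0.48,0.24,0,0,0,-0.006],[0.64,0.32,0,0,0,-0.006],[0.8,0.4,0,0,0,-0.006],[0.93,0.46,0,0,0,-0.006],[1,0.49,0,0,0,-0.006],[1,0.49,0,0,0,-0.006]]' && python3 -m pendant '[[0.1,0,0.05,0,0,0],[0.2,0,0.1,0,0,0],[0.3,0,0.15,0,0,0],[0.36,0,0.2,0,0,0],[0.39,0,0.25,0,0,0],[0.39,0,0.3,0,0,0],[0.39,0,0.35,0,0,0],[0.39,0,0.35,0,0,0]]';  python3 - <<'E'
from h import *
st(); c=cam("wrist"); crop(c,0,0,640,400,1,"w6.png",1.2); np.savez("w6.npz",f=c["frame"],view=c["view"])
s=cam("scene"); crop(s,150,80,310,220,5,"s6.png",1.2)
E
```

```text
time_s: 14.2
tool_pos: [0.5418, -0.3193, 0.2145]
tool_rot: [-180.0, 0.0, -85.3]
force: [1.0, 1.0, -1.2]
grip_width: 0.0373
time_s: 15.2
tool_pos: [0.5452, -0.357, 0.1791]
tool_rot: [180.0, 0.0, -85.2]
force: [-0.0, 0.7, -1.2]
grip_width: 0.0375
t 15.2 pos [ 0.5452 -0.357   0.1791] rpy [ 1.7997e+02  4.0000e-02 -8.5210e+01] F [-0.   0.7 -1.2] w 37.5
```

View pics/w6.png

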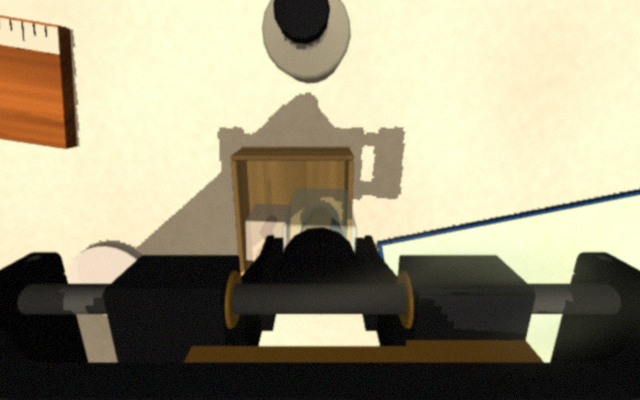

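View pics/s6.png

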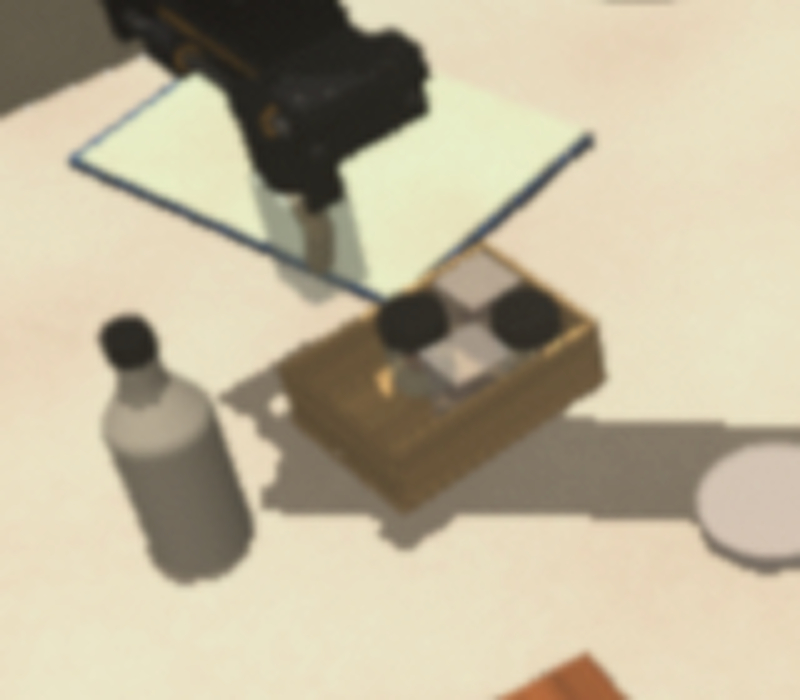

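```bash
python3 - <<'E'
from h import *
c=cam("wrist"); z=np.load("w6.npz"); c["frame"]=z["f"].copy(); c["view"]=z["view"]
M=R.from_euler('z',4.8,degrees=True).as_matrix(); cen=np.array([.4939,-.3375,0])
def poly(P,col):
    q=proj(c,np.array(P)); cv2.polylines(c["frame"],[np.round(q*16).astype(np.int32).reshape(-1,1,2)],True,col,1,cv2.LINE_AA,4)
for a,h,col in ((.079,.05,(255,0,0)),(.074,.05,(0,255,0))):
    b=a-.024; poly([cen+M@[sx*a,sy*b,h] for sx,sy in((1,1),(1,-1),(-1,-1),(-1,1))],col)
crop(c,210,130,390,270,4,"w6o.png",1.3)
E
```

```text
(no output)
```

View pics/w6o.png

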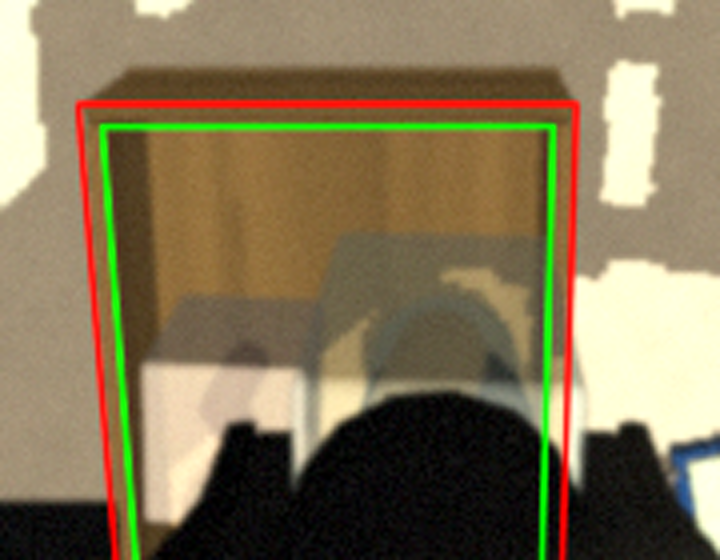

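```bash
python3 -m pendant '[[0,0,0.1,0,0,0],[0,0,0.2,0,0,0],[0,0,0.3,0,0,0],[0,0,0.4,0,0,0],[0,0,0.5,0,0,0],[0,0,0.5,0,0,0],[0,0,0.5,0,0,0],[0,0,0.5,0,0,0]]';  python3 - <<'E'
from h import *
st(); c=cam("wrist"); crop(c,180,100,460,320,2.8,"w7.png",1.3)
E
```

```text
time_s: 16.35
tool_pos: [0.5455, -0.3579, 0.1301]
tool_rot: [-179.9, -0.0, -85.2]
force: [-0.5, -0.4, -1.3]
grip_width: 0.0379
t 16.35 pos [ 0.5455 -0.3579  0.1301] rpy [-1.7995e+02 -3.0000e-02 -8.5250e+01] F [-0.5 -0.4 -1.3] w 37.9
```

View pics/w7.png

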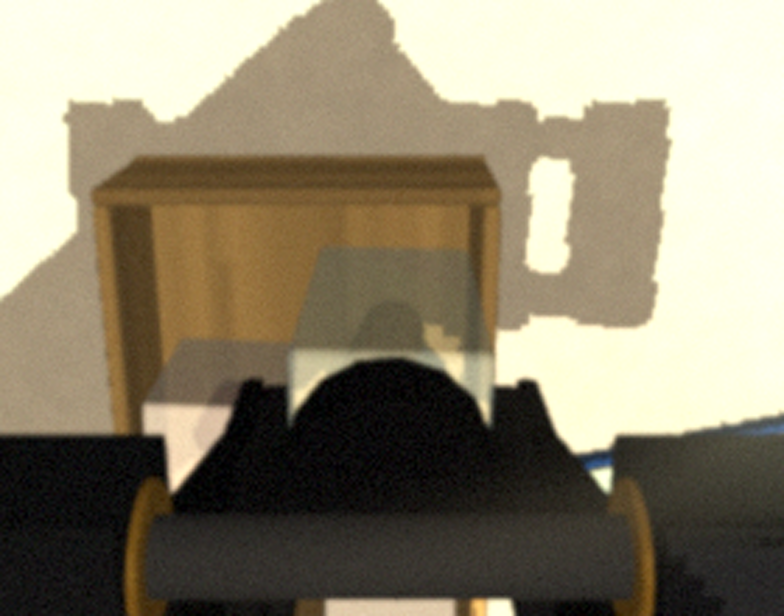

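```bash
python3 -m pendant '[[0,0,0.1,0,0,0],[0,0,0.2,0,0,0],[0,0,0.3,0,0,0],[0,0,0.4,0,0,0],[0,0,0.48,0,0,0],[0,0,0.55,0,0,0],[0,0,0.59,0,0,0],[0,0,0.61,0,0,0]]';  python3 - <<'E'
from h import *
st(); c=cam("wrist"); crop(c,180,100,460,320,2.8,"w8.png",1.3)
s=cam("scene"); crop(s,150,80,310,220,5,"s8.png",1.2)
E
```

```text
time_s: 17.4
tool_pos: [0.5454, -0.3578, 0.0695]
tool_rot: [-180.0, 0.0, -85.2]
force: [-3.2, 2.3, 9.7]
grip_width: 0.0381
t 17.4 pos [ 0.5454 -0.3578  0.0695] rpy [-1.7997e+02  2.0000e-02 -8.5250e+01] F [-3.2  2.3  9.7] w 38.1
```

View pics/w8.png

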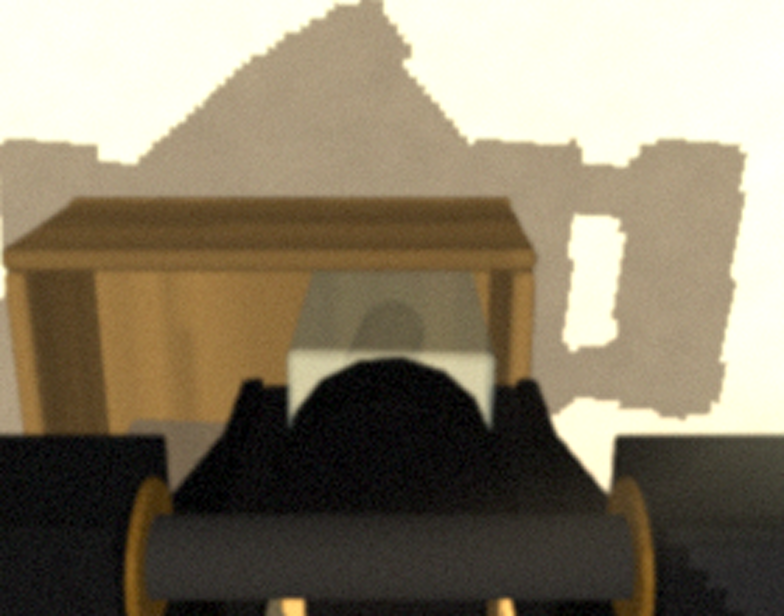

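View pics/s8.png

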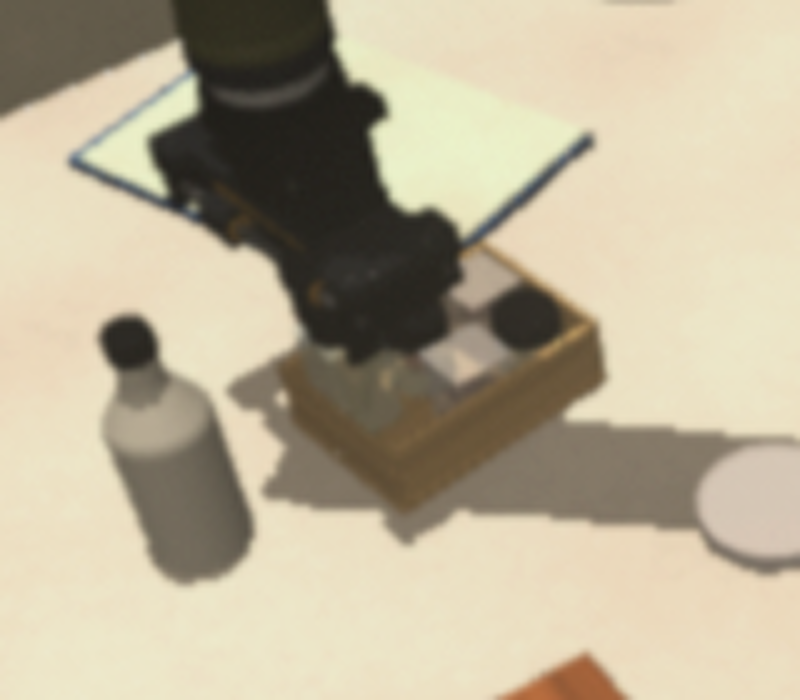

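```bash
python3 -m pendant '[[0,0,0,0,0,0],[0,0,0,0,0,0],[0,0,0,0,0,0],[0,0,0,0,0,0],[0,0,-0.1,0,0,0],[0,0,-0.3,0,0,0],[0,0,-0.6,0,0,0],[0,0,-0.9,0,0,0]]' 62;  python3 - <<'E'
from h import *
st(); c=cam("wrist"); crop(c,100,60,500,300,2,"w9.png",1.3)
s=cam("scene"); crop(s,150,80,310,220,5,"s9.png",1.2)
E
```

```text
time_s: 18.5
tool_pos: [0.5455, -0.358, 0.1611]
tool_rot: [-179.9, -0.1, -85.3]
force: [0.3, 0.9, -0.2]
grip_width: 0.0621
t 18.5 pos [ 0.5455 -0.358   0.1611] rpy [-1.7992e+02 -5.0000e-02 -8.5260e+01] F [ 0.3  0.9 -0.2] w 62.1
```

View pics/w9.png

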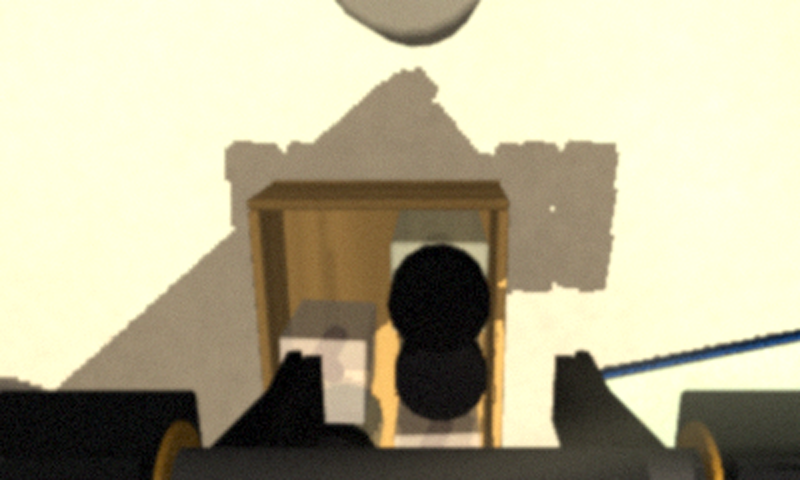

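View pics/s9.png

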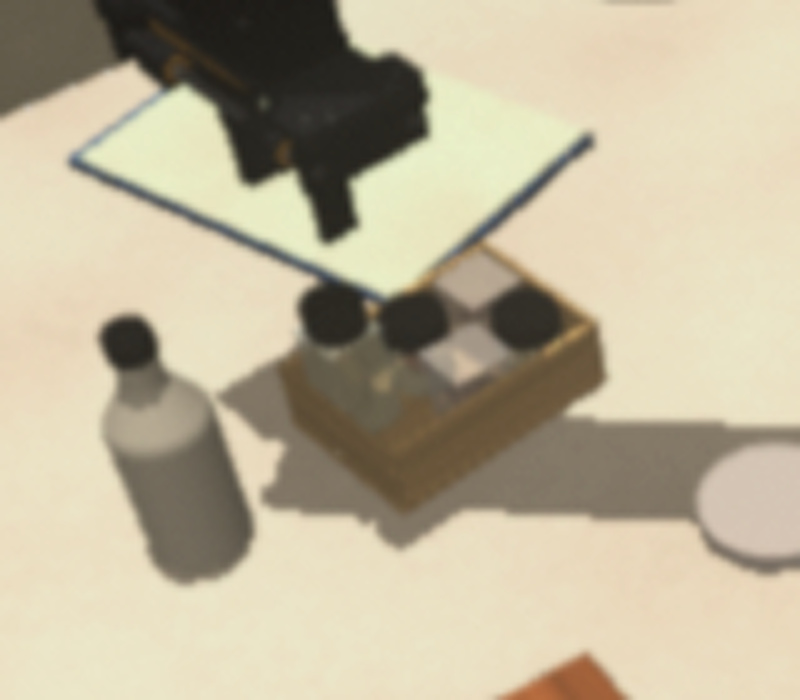

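```bash
python3 -m pendant '[[-0.05,0,-0.15,0,0,-0.04],[-0.15,0,-0.3,0,0,-0.12],[-0.3,0,-0.45,0,0,-0.2],[-0.45,0,-0.6,0,0,-0.3],[-0.6,0,-0.7,0,0,-0.39],[-0.75,0,-0.7,0,0,-0.48],[-0.88,0,-0.7,0,0,-0.57],[-1,0,-0.7,0,0,-0.64]]' 87 && python3 -m pendant '[[-0.03,-0.12,0,0,0,-0.08],[-0.06,-0.25,0,0,0,-0.16],[-0.09,-0.37,0,0,0,-0.24],[-0.12,-0.5,0,0,0,-0.32],[-0.15,-0.62,0,0,0,-0.4],[-0.18,-0.75,0,0,0,-0.48],[-0.21,-0.87,0,0,0,-0.56],[-0.23,-1,0,0,0,-0.64]]' && python3 -m pendant '[[0.12,-0.12,0,0,0,0],[0.25,-0.25,0,0,0,0],[0.37,-0.37,0,0,0,0],[0.5,-0.5,0,0,0,0],[0.62,-0.62,0,0,0,0],[0.75,-0.75,0,0,0,0],[0.87,-0.87,0,0,0,0],[1,-1,0,0,0,0]]'; python3 - <<'E'
from h import *
st()
E
```

```text
time_s: 19.6
tool_pos: [0.5368, -0.2575, 0.229]
tool_rot: [-180.0, -0.0, -27.4]
force: [-0.7, 0.2, 0.2]
grip_width: 0.087
time_s: 20.6
tool_pos: [0.5629, -0.1586, 0.229]
tool_rot: [180.0, -0.0, 30.2]
force: [0.7, 0.4, -0.7]
grip_width: 0.087
time_s: 21.6
tool_pos: [0.6, -0.0211, 0.2286]
tool_rot: [180.0, -0.0, 29.9]
force: [0.8, -1.4, 0.6]
grip_width: 0.087
t 21.6 pos [ 0.6    -0.0211  0.2286] rpy [180.    -0.    29.94] F [ 0.8 -1.4  0.6] w 87.0
```

```bash
python3 -m pendant '[[0.1,-0.1,0,0,0,0],[0.2,-0.2,0,0,0,0],[0.3,-0.3,0,0,0,0],[0.4,-0.41,0,0,0,0],[0.47,-0.48,0,0,0,0],[0.49,-0.51,0,0,0,0],[0.49,-0.51,0,0,0,0],[0.49,-0.51,0,0,0,0]]' |tail -1; python3 - <<'E'
from h import *
st(); c=cam("wrist"); crop(c,0,0,640,400,1.2,"w10.png",1.3); np.savez("w10.npz",f=c["frame"],view=c["view"])
crop(c,260,150,380,300,5,"w10b.png",1.3)
E
```

```text
grip_width: 0.0868
t 22.6 pos [0.6167 0.0457 0.2287] rpy [179.98   0.    29.9 ] F [-0.3 -0.2  0.1] w 86.8
```

View pics/w10.png

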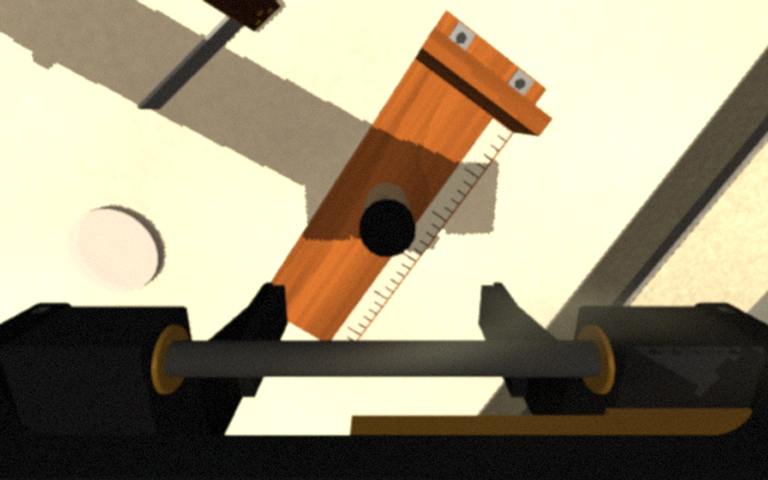

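View pics/w10b.png

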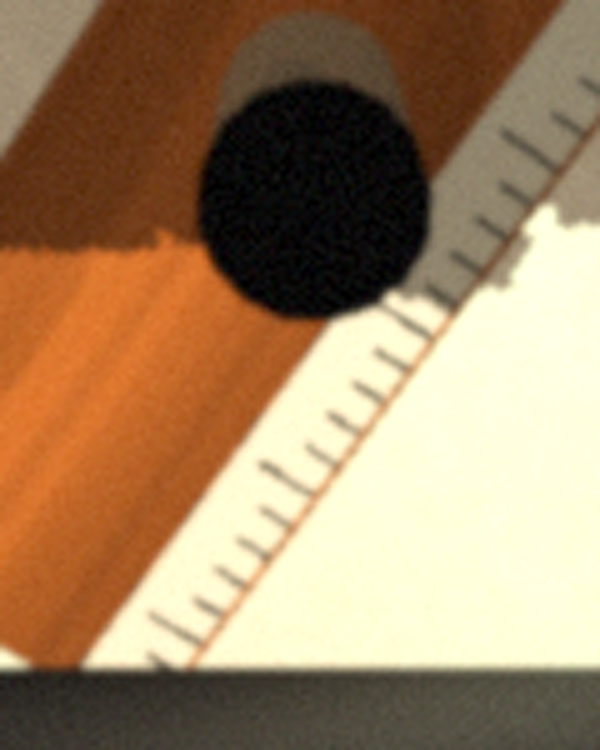

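```bash
python3 - <<'E'
from h import *
c=cam("wrist"); z=np.load("w10.npz"); c["view"]=z["view"]
print("lid ctr",onz(c,322.4,191.5,.112))
a=onz(c,260+310/5-.4,150+12/5-.4,.02); cp=-c["view"][:3,:3].T@c["view"][:3,3]; d=(a-cp)[:2]; tow=(cp-a)[:2]/np.linalg.norm(d)
print("base far pt",a, "ctr",a[:2]-tow*.021, cp)
A=onz(c,260+190/5-.4,150+665/5-.4,.02);B=onz(c,260+600/5-.4,150+112/5-.4,.02);d=A-B
print("strip edge",A,B,np.degrees(np.arctan2(d[1],d[0])))
crop(c,330,0,470,120,5,"w10h.png",1.3)
E
```

```text
lid ctr [0.6179159  0.04742618 0.112     ]
base far pt [0.60825386 0.06412754 0.02      ] ctr [0.61955232 0.04642599] [0.57498408 0.11625205 0.39052786]
strip edge [ 0.66508452 -0.09522108  0.02      ] [0.67707179 0.07722692 0.02      ] -93.97636754015193
```

View pics/w10h.png

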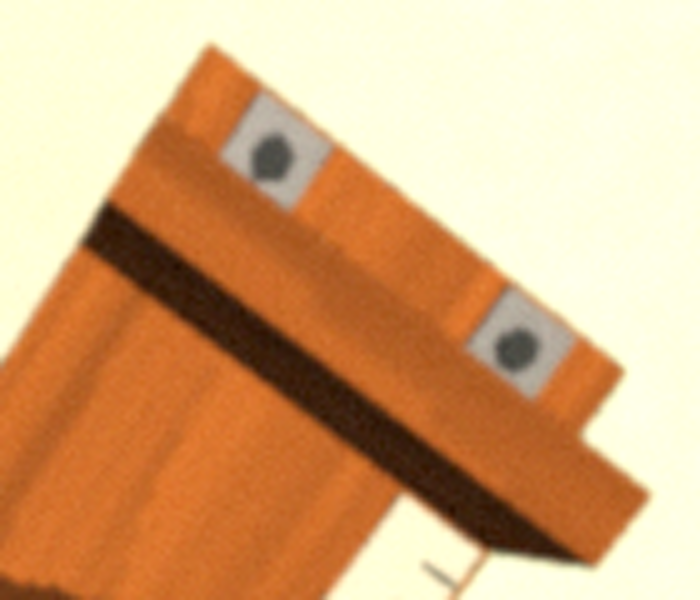

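```bash
python3 - <<'E'
from h import *
st();c=cam("wrist"); np.savez("w11.npz",f=c["frame"],view=c["view"])
def u(x,y,h): return onz(c,330+x/5-.4,y/5-.4,h)
for n,p,q,h in (("foot",(82,245),(490,550),.02),("top front",(108,203),(597,567),.08),("top back",(160,118),(650,493),.08),("rear",(210,43),(625,373),.02)):
    A=u(*p,h);B=u(*q,h);d=B-A;print(n,A,B,np.linalg.norm(d),np.degrees(np.arctan2(d[1],d[0])))
E
```

```text
t 22.7 pos [0.6167 0.0458 0.2287] rpy [ 1.7999e+02 -1.0000e-02  2.9900e+01] F [ 0.1 -1.1 -1.2] w 86.6
foot [0.57675847 0.16889495 0.02      ] [0.68448924 0.16101396 0.02      ] 0.10801864737783298 -4.183988583257691
top front [0.57690225 0.16822151 0.08      ] [0.68532356 0.16099773 0.08      ] 0.10866169285983619 -3.8118098984593667
top back [0.5776637  0.18370615 0.08      ] [0.68585107 0.1761244  0.08      ] 0.10845271008841059 -4.008727154009408
rear [0.5796693  0.21301593 0.02      ] [0.68811809 0.20442913 0.02      ] 0.1087882080070825 -4.527145470692599
```

```bash
python3 -m pendant '[[0.02,0,0.12,0,0,0],[0.02,0,0.25,0,0,0],[0.02,0,0.37,0,0,0],[0.02,0,0.5,0,0,0],[0.02,0,0.62,0,0,0],[0.02,0,0.75,0,0,0],[0.02,0,0.87,0,0,0],[0.02,0,0.9,0,0,0]]' &&  python3 -m pendant '[[0,0,0.1,0,0,0],[0,0,0.2,0,0,0],[0,0,0.3,0,0,0],[0,0,0.4,0,0,0],[0,0,0.5,0,0,0],[0,0,0.54,0,0,0],[0,0,0.54,0,0,0],[0,0,0.54,0,0,0]]'; python3 - <<'E'
from h import *
st(); c=cam("wrist"); crop(c,180,120,460,360,2.8,"w12.png",1.2)
E
```

```text
time_s: 23.75
tool_pos: [0.6178, 0.0475, 0.1374]
tool_rot: [-180.0, 0.1, 30.0]
force: [-0.7, -0.1, -0.2]
grip_width: 0.0868
time_s: 24.75
tool_pos: [0.6188, 0.0476, 0.085]
tool_rot: [180.0, -0.0, 30.0]
force: [-1.1, 0.8, 0.3]
grip_width: 0.0872
t 24.75 pos [0.6188 0.0476 0.085 ] rpy [ 1.7999e+02 -5.0000e-02  2.9960e+01] F [-1.1  0.8  0.3] w 87.2
```

View pics/w12.png

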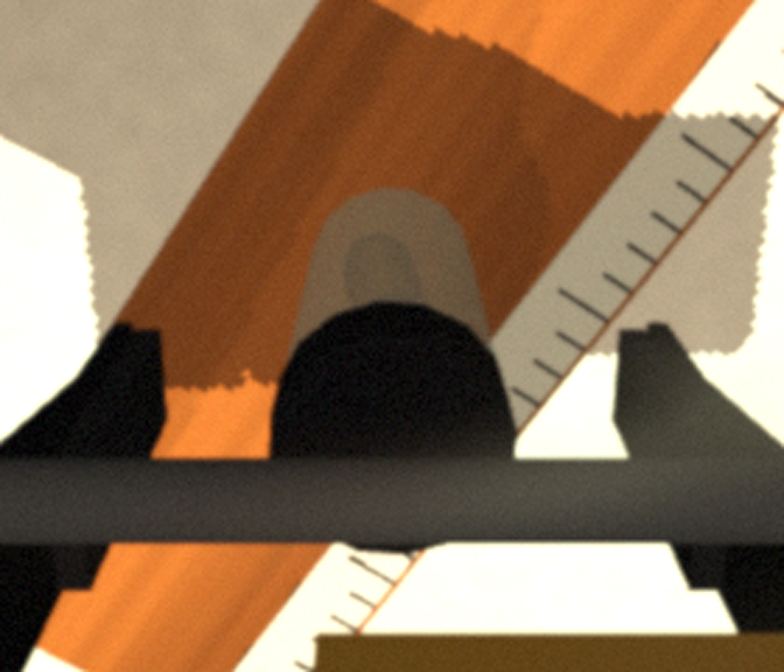

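```bash
python3 -m pendant '[[0,0,0,0,0,0],[0,0,0,0,0,0],[0,0,0,0,0,0],[0,0,0,0,0,0],[0,0,0,0,0,0],[0,0,0,0,0,0],[0,0,0,0,0,0],[0,0,0,0,0,0]]' 0 25 &&  python3 -m pendant '[[0,0,-0.1,0,0,0],[0,0,-0.2,0,0,0],[0,0,-0.35,0,0,0],[0,0,-0.5,0,0,0],[0,0,-0.65,0,0,0],[0,0,-0.8,0,0,0],[0,0,-0.95,0,0,0],[0,0,-1,0,0,0]]'; python3 - <<'E'
from h import *
st(); c=cam("wrist"); crop(c,180,120,460,360,2.8,"w13.png",1.2)
E
```

```text
time_s: 25.8
tool_pos: [0.6185, 0.0476, 0.0846]
tool_rot: [-180.0, -0.0, 30.0]
force: [0.3, -0.6, -0.1]
grip_width: 0.0411
time_s: 26.8
tool_pos: [0.6191, 0.0476, 0.1861]
tool_rot: [180.0, -0.1, 30.0]
force: [-0.1, 0.1, -1.1]
grip_width: 0.0411
t 26.8 pos [0.6191 0.0476 0.1861] rpy [ 1.7996e+02 -1.1000e-01  2.9960e+01] F [-0.1  0.1 -1.1] w 41.1
```

View pics/w13.png

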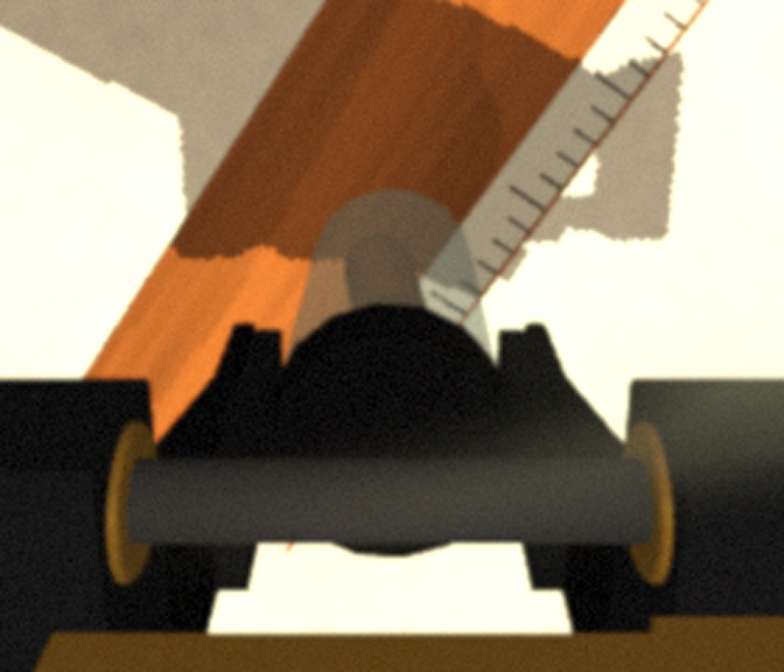

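```bash
for i in 1 2; do python3 -m pendant '[[-0.08,0.09,0,0,0,0],[-0.19,0.2,0,0,0,0],[-0.3,0.33,0,0,0,0],[-0.42,0.46,0,0,0,0],[-0.54,0.59,0,0,0,0],[-0.66,0.72,0,0,0,0],[-0.78,0.84,0,0,0,0],[-0.85,0.92,0,0,0,0]]'|sed -n 1,2p; done; python3 - <<'E'
from h import *
st(); c=cam("wrist"); crop(c,0,0,640,400,1.2,"w14.png",1.2)
E
```

```text
time_s: 27.85
tool_pos: [0.5903, -0.0761, 0.1847]
time_s: 28.85
tool_pos: [0.5625, -0.1983, 0.1846]
t 28.85 pos [ 0.5625 -0.1983  0.1846] rpy [1.7999e+02 1.0000e-02 2.9880e+01] F [ 0.3 -0.5 -1.7] w 41.2
```

View pics/w14.png

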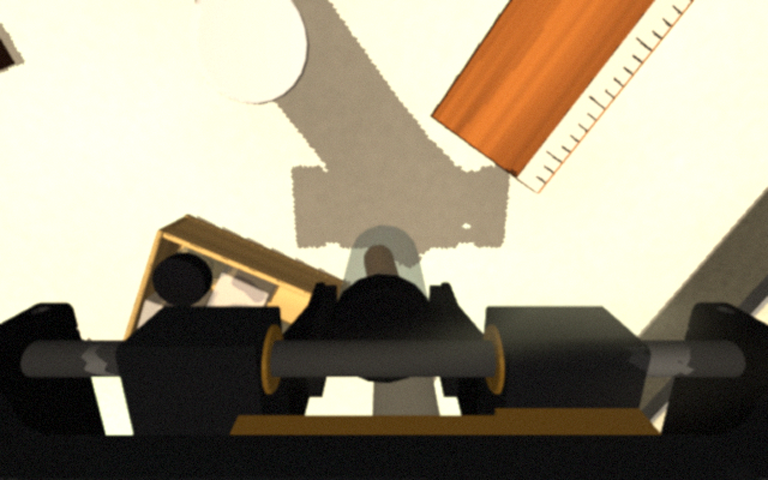

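```bash
python3 -m pendant '[[-0.08,0.09,0,0,0,0],[-0.2,0.23,0,0,0,0],[-0.32,0.37,0,0,0,0],[-0.44,0.5,0,0,0,0],[-0.56,0.64,0,0,0,0],[-0.67,0.77,0,0,0,0],[-0.74,0.85,0,0,0,0],[-0.74,0.85,0,0,0,0]]'|sed -n 1,2p;  python3 - <<'E'
from h import *
st(); c=cam("wrist"); 
M=R.from_euler('z',4.8,degrees=True).as_matrix(); cen=np.array([.4939,-.3375,0])
def poly(P,col):
    q=proj(c,np.array(P)); cv2.polylines(c["frame"],[np.round(q*16).astype(np.int32).reshape(-1,1,2)],True,col,1,cv2.LINE_AA,4)
c["frame"]=c["frame"].copy()
for a,h,col in ((.079,.05,(255,0,0)),(.074,.05,(0,255,0))):
    b=a-.024; poly([cen+M@[sx*a,sy*b,h] for sx,sy in((1,1),(1,-1),(-1,-1),(-1,1))],col)
crop(c,0,0,640,400,1.2,"w15.png",1.2)
s=cam("scene"); crop(s,150,80,310,220,5,"s15.png",1.2)
E
```

```text
time_s: 29.9
tool_pos: [0.5409, -0.3084, 0.1845]
t 29.9 pos [ 0.5409 -0.3084  0.1845] rpy [1.800e+02 2.000e-02 2.986e+01] F [-0.8  0.3 -0.9] w 41.2
```

View pics/w15.png

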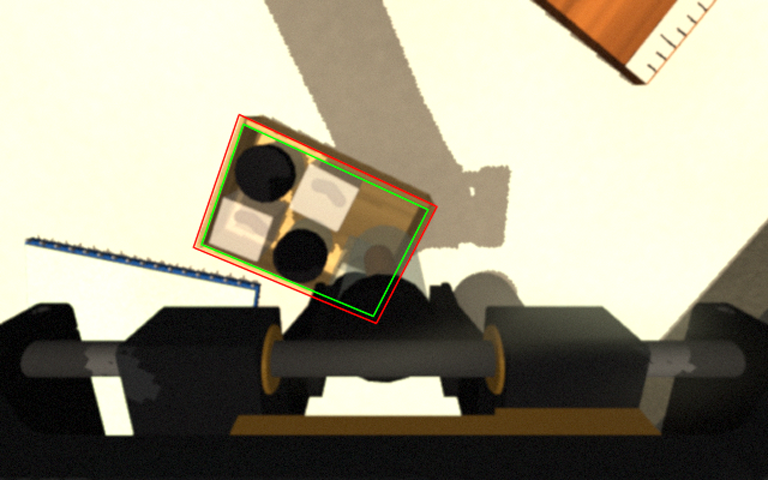

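View pics/s15.png

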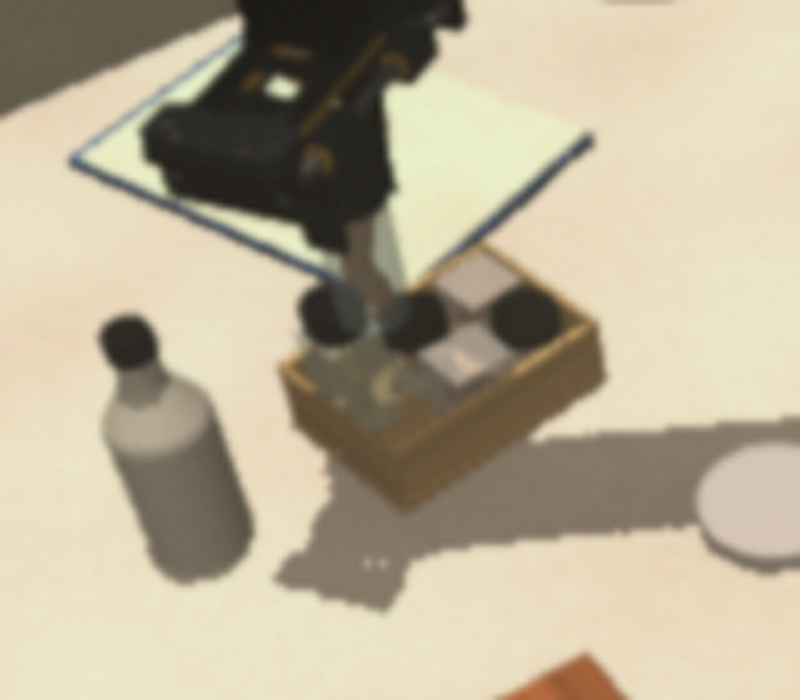

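```bash
python3 -m pendant '[[0,0,0.12,0,0,0],[0,0,0.25,0,0,0],[0,0,0.37,0,0,0],[0,0,0.5,0,0,0],[0,0,0.62,0,0,0],[0,0,0.7,0,0,0],[0,0,0.75,0,0,0],[0,0,0.75,0,0,0]]';  python3 - <<'E'
from h import *
st(); c=cam("wrist"); crop(c,140,100,480,340,2.3,"w16.png",1.3)
s=cam("scene"); crop(s,150,80,310,220,5,"s16.png",1.2)
E
```

```text
time_s: 31.0
tool_pos: [0.5412, -0.3073, 0.1093]
tool_rot: [-180.0, 0.0, 30.0]
force: [-0.5, 0.2, -0.8]
grip_width: 0.0413
t 31.0 pos [ 0.5412 -0.3073  0.1093] rpy [-1.7998e+02  1.0000e-02  2.9950e+01] F [-0.5  0.2 -0.8] w 41.3
```

View pics/w16.png

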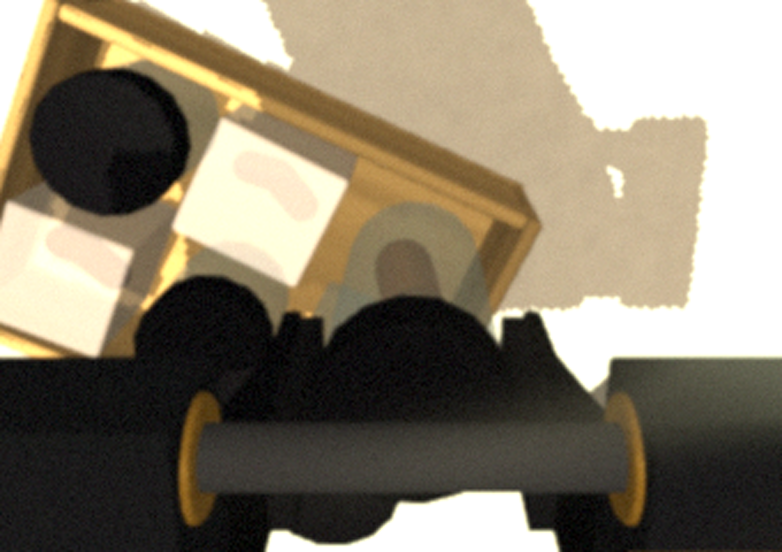

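View pics/s16.png

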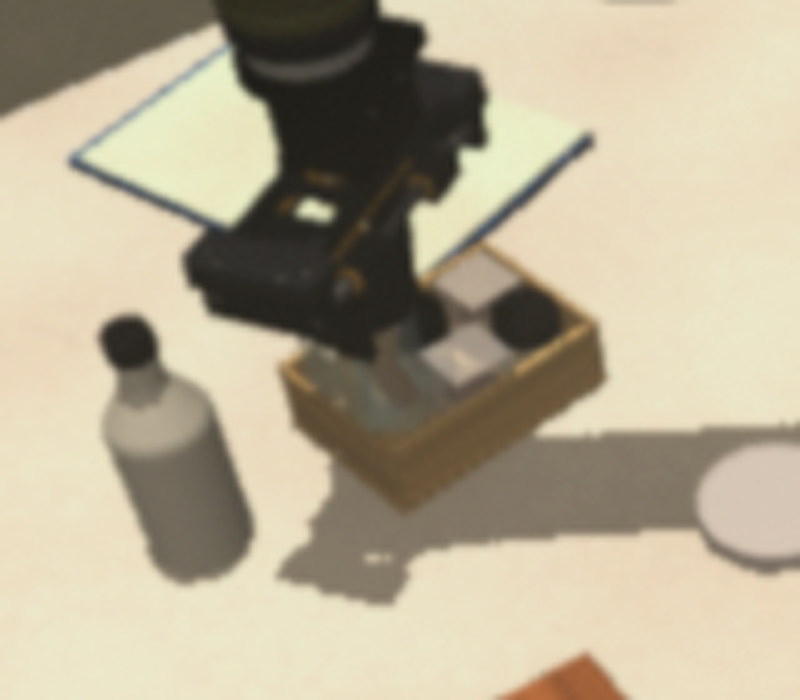

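```bash
python3 -m pendant '[[0,0,0.07,0,0,0],[0,0,0.14,0,0,0],[0,0,0.21,0,0,0],[0,0,0.28,0,0,0],[0,0,0.33,0,0,0],[0,0,0.37,0,0,0],[0,0,0.39,0,0,0],[0,0,0.4,0,0,0]]' && python3 -m pendant '[[0,0,0,0,0,0],[0,0,0,0,0,0],[0,0,0,0,0,0],[0,0,0,0,0,0],[0,0,-0.1,0,0,0],[0,0,-0.3,0,0,0],[0,0,-0.6,0,0,0],[0,0,-0.9,0,0,0]]' 60 ; python3 - <<'E'
from h import *
st(); c=cam("wrist"); crop(c,140,100,480,340,2.3,"w17.png",1.3)
s=cam("scene"); crop(s,150,80,310,220,5,"s17.png",1.2)
E
```

```text
time_s: 32.1
tool_pos: [0.5414, -0.3074, 0.0696]
tool_rot: [180.0, -0.0, 30.0]
force: [-1.3, 1.0, 1.1]
grip_width: 0.0412
time_s: 33.1
tool_pos: [0.5416, -0.3077, 0.1622]
tool_rot: [179.9, -0.1, 29.9]
force: [1.5, -0.1, 0.9]
grip_width: 0.0602
t 33.1 pos [ 0.5416 -0.3077  0.1622] rpy [ 1.7992e+02 -6.0000e-02  2.9940e+01] F [ 1.5 -0.1  0.9] w 60.2
```

View pics/w17.png

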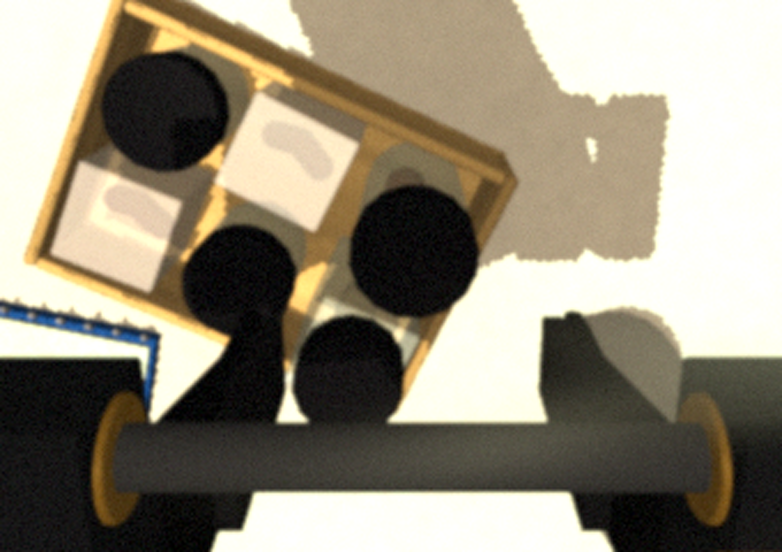

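View pics/s17.png

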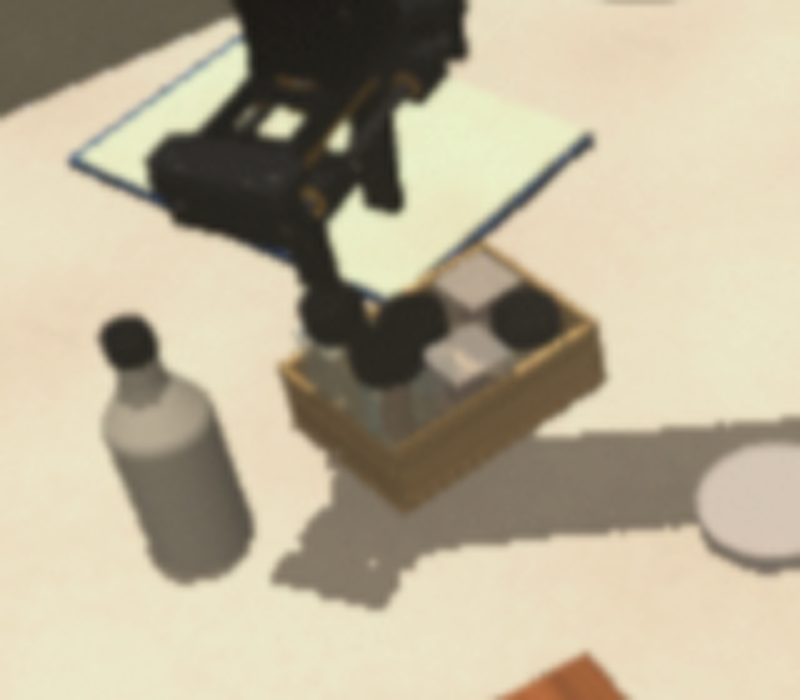

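```bash
python3 -m pendant '[[0.02,-0.05,-0.15,0,0,0.02],[0.05,-0.15,-0.3,0,0,0.05],[0.1,-0.3,-0.45,0,0,0.09],[0.15,-0.45,-0.5,0,0,0.13],[0.2,-0.6,-0.5,0,0,0.17],[0.25,-0.75,-0.5,0,0,0.21],[0.29,-0.88,-0.5,0,0,0.25],[0.33,-1,-0.5,0,0,0.285]]' 60 && python3 -m pendant '[[-0.02,-0.12,0,0,0,0.03],[-0.04,-0.25,0,0,0,0.07],[-0.06,-0.37,0,0,0,0.1],[-0.08,-0.5,0,0,0,0.14],[-0.1,-0.62,0,0,0,0.18],[-0.12,-0.75,0,0,0,0.21],[-0.14,-0.87,0,0,0,0.25],[-0.16,-1,0,0,0,0.283]]' &&  python3 -m pendant '[[-0.09,-0.12,0,0,0,0],[-0.18,-0.25,0,0,0,0],[-0.26,-0.37,0,0,0,0],[-0.35,-0.5,0,0,0,0],[-0.44,-0.62,0,0,0,0],[-0.53,-0.75,0,0,0,0],[-0.62,-0.88,0,0,0,0],[-0.7,-1,0,0,0,0]]'; python3 - <<'E'
from h import *
st(); c=cam("wrist"); crop(c,0,0,640,400,1.2,"w18.png",1.2); np.savez("w18.npz",f=c["frame"],view=c["view"])
s=cam("scene"); cv2.imwrite("pics/s18.png",s["frame"][:,:,::-1])
E
```

```text
time_s: 34.2
tool_pos: [0.5198, -0.2038, 0.2099]
tool_rot: [-180.0, -0.0, 4.2]
force: [0.8, -0.1, -0.2]
grip_width: 0.06
time_s: 35.2
tool_pos: [0.4963, -0.1055, 0.21]
tool_rot: [-180.0, -0.0, -21.3]
force: [-0.5, -0.4, -0.2]
grip_width: 0.0601
time_s: 36.2
tool_pos: [0.4671, 0.0139, 0.2096]
tool_rot: [-180.0, -0.0, -21.1]
force: [0.9, -0.5, -0.2]
grip_width: 0.0602
t 36.2 pos [0.4671 0.0139 0.2096] rpy [-179.99   -0.    -21.15] F [ 0.9 -0.5 -0.2] w 60.2
```

View pics/w18.png

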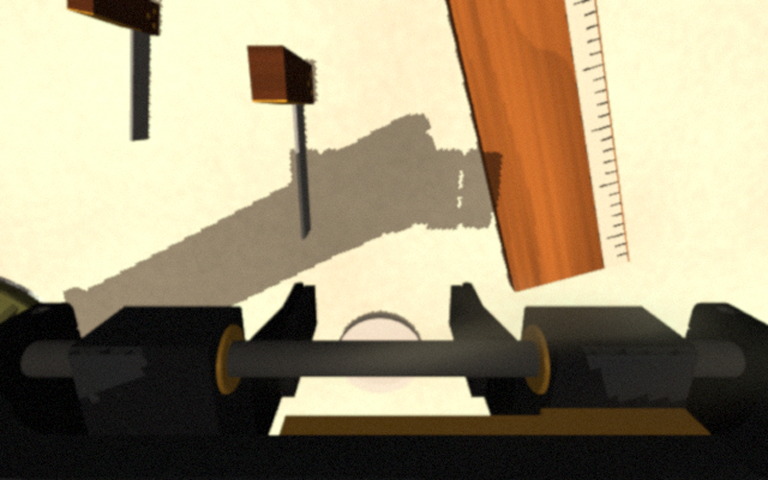

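View pics/s18.png

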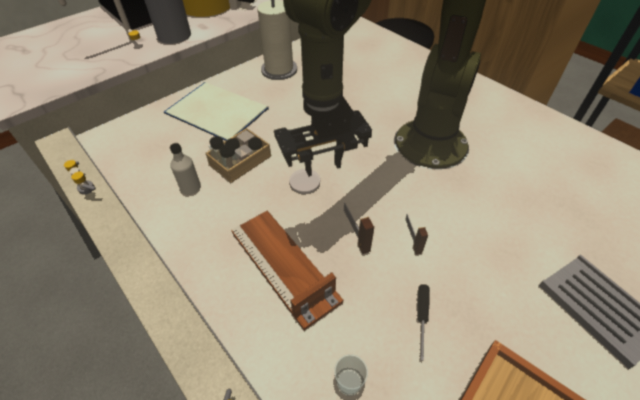

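```bash
python3 - <<'E'
from h import *
c=cam("wrist"); z=np.load("w18.npz"); c["frame"]=z["f"]
crop(c,195,25,275,205,4.2,"w18b.png",1.1)
E
```

```text
(no output)
```

View pics/w18b.png

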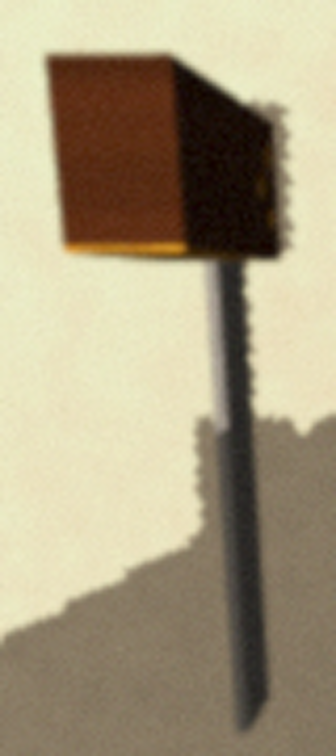

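```bash
python3 - <<'E'
from h import *
c=cam("wrist"); z=np.load("w18.npz"); c["view"]=z["view"]
def u(x,y,h): return onz(c,195+x/4.2-.4,25+y/4.2-.4,h)
P=np.array([u(*p,.105) for p in((47,57),(170,57),(187,250),(66,250))]);print(P.round(4))
print("ctr",P.mean(0))
for i,j in((0,3),(1,2),(0,1),(3,2)):
    d=P[j]-P[i];print(np.linalg.norm(d).round(4),np.degrees(np.arctan2(d[1],d[0])).round(2))
a=u(207,262,.032);b=u(237,728,.032);d=b-a;print("blade top",a,b,np.degrees(np.arctan2(d[1],d[0])))
print("tip bottom",u(268,695,0)); d=b-P.mean(0);print("ctr->tip",np.linalg.norm(d[:2]),np.degrees(np.arctan2(d[1],d[0])))
E
```

```text
[[0.433  0.1561 0.105 ]
 [0.453  0.1483 0.105 ]
 [0.4421 0.1185 0.105 ]
 [0.4217 0.1264 0.105 ]]
ctr [0.43747131 0.13731832 0.105     ]
0.0318 -110.8
0.0318 -109.95
0.0214 -21.19
0.0219 -21.19
blade top [0.43052995 0.12227922 0.032     ] [0.38986202 0.01714944 0.032     ] -111.14823856778996
tip bottom [0.39185452 0.01592116 0.        ]
ctr->tip 0.12925634902355285 -111.61280016080482
```

```bash
python3 -m pendant '[[-0.1,-0.14,0.05,0,0,0],[-0.2,-0.28,0.1,0,0,0],[-0.31,-0.43,0.2,0,0,0],[-0.42,-0.58,0.3,0,0,0],[-0.53,-0.73,0.4,0,0,0],[-0.63,-0.88,0.5,0,0,0],[-0.72,-1,0.5,0,0,0],[-0.72,-1,0.5,0,0,0]]'; python3 - <<'E'
from h import *
st(); c=cam("wrist"); crop(c,0,0,640,400,1.2,"w19.png",1.2)
E
```

```text
time_s: 37.4
tool_pos: [0.4361, 0.1334, 0.1597]
tool_rot: [-180.0, -0.0, -21.0]
force: [-0.2, -0.6, 1.5]
grip_width: 0.0599
t 37.4 pos [0.4361 0.1334 0.1597] rpy [-1.7999e+02 -1.0000e-02 -2.1020e+01] F [-0.2 -0.6  1.5] w 59.9
```

View pics/w19.png

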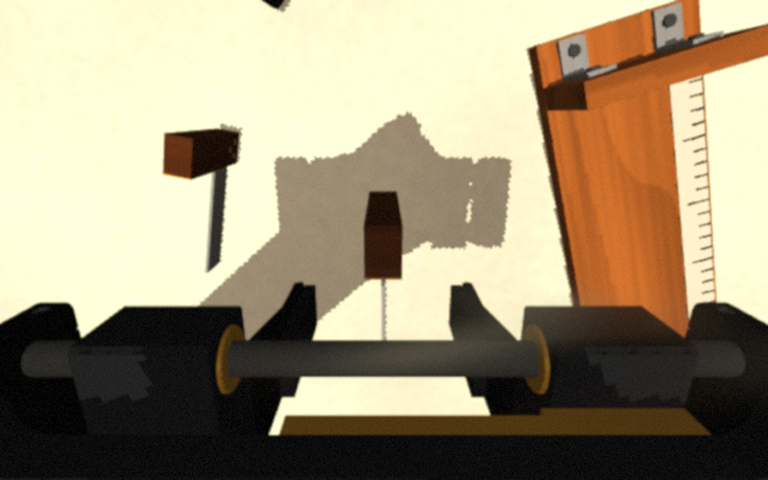

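```bash
python3 -m pendant '[[0,-0.02,0.12,0,0,0],[0,-0.04,0.26,0,0,0],[0,-0.04,0.4,0,0,0],[0,-0.04,0.54,0,0,0],[0,-0.04,0.68,0,0,0],[0,-0.04,0.82,0,0,0],[0,-0.04,0.92,0,0,0],[0,-0.04,0.94,0,0,0]]' && python3 -m pendant '[[0,0,0,0,0,0],[0,0,0,0,0,0],[0,0,0,0,0,0],[0,0,0,0,0,0],[0,0,0,0,0,0],[0,0,0,0,0,0],[0,0,0,0,0,0],[0,0,0,0,0,0]]' 0 55; python3 - <<'E'
from h import *
st(); c=cam("wrist"); crop(c,0,0,640,400,1.2,"w20.png",1.2)
E
```

```text
time_s: 38.45
tool_pos: [0.4373, 0.1356, 0.0647]
tool_rot: [179.9, 0.1, -21.2]
force: [-0.2, 0.1, 0.1]
grip_width: 0.0604
time_s: 39.45
tool_pos: [0.4379, 0.1359, 0.0657]
tool_rot: [-180.0, -0.0, -21.2]
force: [-0.9, 0.4, 1.6]
grip_width: 0.0214
t 39.45 pos [0.4379 0.1359 0.0657] rpy [-1.7999e+02 -1.0000e-02 -2.1160e+01] F [-0.9  0.4  1.6] w 21.4
```

View pics/w20.png

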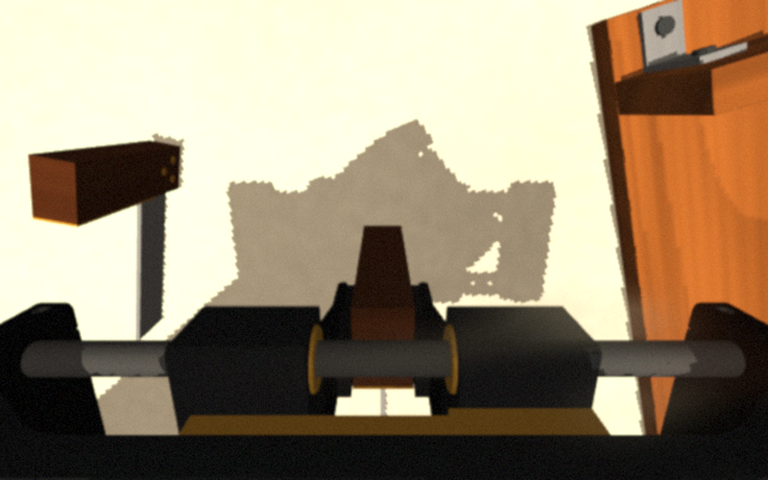

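```bash
python3 -m pendant '[[0,0,-0.08,0,0,0],[0,0,-0.2,0,0,0],[0,0,-0.35,0,0,0],[0,0,-0.5,0,0,0],[0,0,-0.65,0,0,0],[0,0,-0.8,0,0,0],[0,0,-0.95,0,0,0],[0,0,-1,0,0,0]]' && python3 -m pendant '[[0.08,-0.03,0,0,0,-0.02],[0.18,-0.07,0,0,0,-0.04],[0.3,-0.11,0,0,0,-0.07],[0.43,-0.16,0,0,0,-0.1],[0.56,-0.21,0,0,0,-0.13],[0.69,-0.25,0,0,0,-0.16],[0.81,-0.3,0,0,0,-0.18],[0.9,-0.33,0,0,0,-0.19]]'; python3 - <<'E'
from h import *
st(); c=cam("wrist"); crop(c,0,0,640,400,1.2,"w21.png",1.2)
E
```

```text
time_s: 40.5
tool_pos: [0.4384, 0.1361, 0.1669]
tool_rot: [-179.9, -0.1, -21.2]
force: [0.6, 0.5, -2.0]
grip_width: 0.0218
time_s: 41.5
tool_pos: [0.5338, 0.134, 0.1651]
tool_rot: [180.0, 0.1, -4.0]
force: [-0.9, 0.2, -1.8]
grip_width: 0.0216
t 41.5 pos [0.5338 0.134  0.1651] rpy [ 1.7997e+02  5.0000e-02 -4.0300e+00] F [-0.9  0.2 -1.8] w 21.6
```

View pics/w21.png

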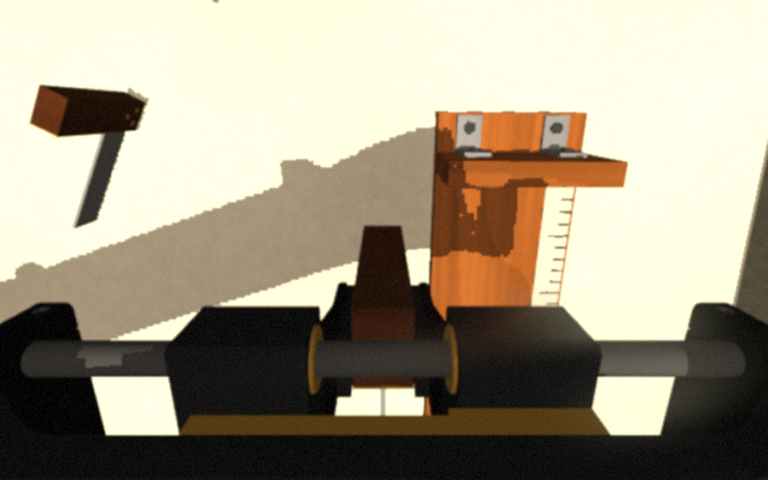

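```bash
python3 -m pendant '[[0.1,0,0,0,0,0],[0.22,0,0,0,0,0],[0.36,0,0,0,0,0],[0.5,0,0,0,0,0],[0.64,0,0,0,0,0],[0.78,0,0,0,0,0],[0.9,0,0.05,0,0,0],[0.95,0,0.1,0,0,0]]'; python3 - <<'E'
from h import *
st(); c=cam("wrist"); crop(c,0,0,640,400,1.2,"w22.png",1.2);np.savez("w22.npz",f=c["frame"],view=c["view"])
s=cam("scene"); crop(s,210,160,380,340,4.,"s22.png",1.2)
E
```

```text
time_s: 42.55
tool_pos: [0.629, 0.1271, 0.1549]
tool_rot: [180.0, 0.0, -4.1]
force: [-0.2, 0.3, -2.0]
grip_width: 0.0217
t 42.55 pos [0.629  0.1271 0.1549] rpy [ 1.7998e+02  2.0000e-02 -4.0900e+00] F [-0.2  0.3 -2. ] w 21.7
```

View pics/w22.png

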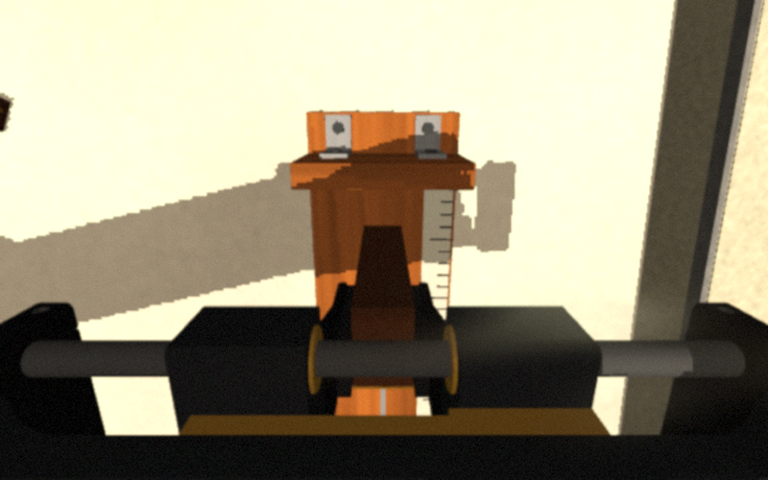

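View pics/s22.png

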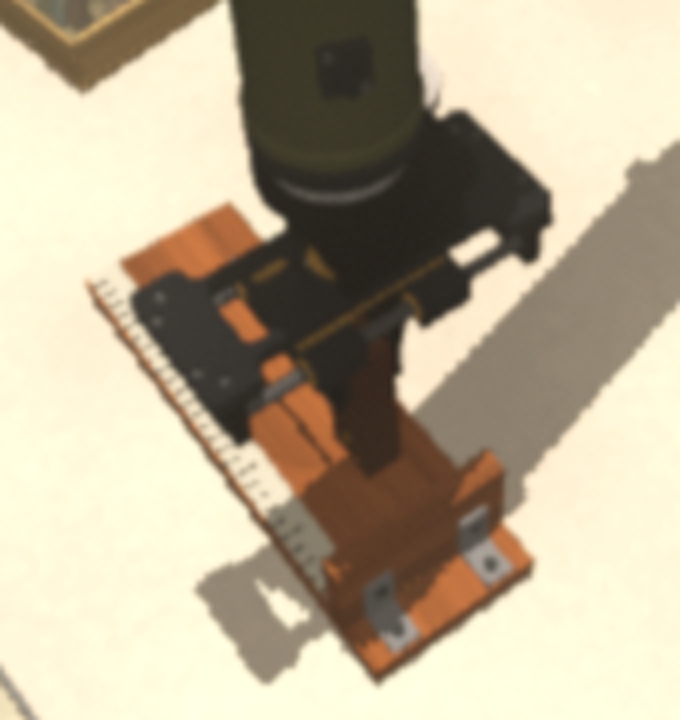

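```bash
python3 - <<'E'
from h import *
z=np.load("w22.npz"); c={"frame":z["f"],"view":z["view"]}
k=cam("wrist"); 
for q in("fx","fy","cx","cy"): c[q]=k[q]
f=cv2.GaussianBlur(c["frame"].astype(np.float32),(0,0),.7)
# front lower edge of the bright head front/top band: find strongest gradient rows 150..162 in red
for z0,r0,r1,cols in ((.08,148,163,list(range(248,300,4))+list(range(345,390,4))),):
    pts=[]
    for u in cols:
        g=np.diff(f[r0:r1,u,0]); i=np.abs(g).argmax()
        # subpixel
        if 0<i<len(g)-1:
            a,b,d=np.abs(g[i-1:i+2]); i=i+0.5*(a-d)/(a-2*b+d)
        pts.append((u,r0+i+.5))
    pts=np.array(pts); P=np.array([onz(c,*p,z0) for p in pts]); print(pts.round(1).tolist())
    m=np.polyfit(P[:,0],P[:,1],1); r=P[:,1]-np.polyval(m,P[:,0]); print("ang",np.degrees(np.arctan(m[0])),"res",r.std(), "y at x=.6309",np.polyval(m,.6309))
E
```

```text
[[248.0, 152.1], [252.0, 151.9], [256.0, 151.2], [260.0, 150.8], [264.0, 148.5], [268.0, 148.5], [272.0, 148.5], [276.0, 157.2], [280.0, 150.3], [284.0, 157.2], [288.0, 156.4], [292.0, 156.1], [296.0, 156.3], [345.0, 152.8], [349.0, 155.2], [353.0, 157.5], [357.0, 157.8], [361.0, 157.5], [365.0, 157.6], [369.0, 157.6], [373.0, 157.8], [377.0, 158.6], [381.0, 158.1], [385.0, 157.8], [389.0, 157.8]]
ang -7.123564561378225 res 0.0016429998791854055 y at x=.6309 0.16679552683329502
```

```bash
python3 - <<'E'
from h import *
z=np.load("w22.npz"); c={"frame":z["f"]}
crop(c,232,85,402,170,4.6,"w22h.png",1.0)
E
```

```text
(no output)
```

View pics/w22h.png

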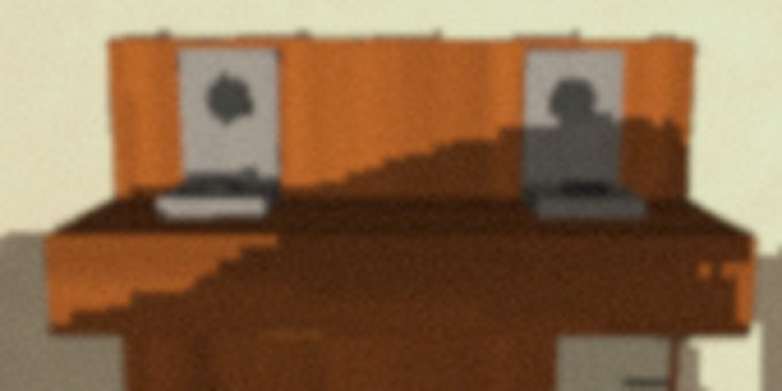

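```bash
python3 -m pendant '[[0,0,0.1,0,0,0],[0,0,0.2,0,0,0],[0,0,0.3,0,0,0],[0,0,0.4,0,0,0],[0,0,0.5,0,0,0],[0,0,0.6,0,0,0],[0,0,0.66,0,0,0],[0,0,0.67,0,0,0]]'; python3 - <<'E'
from h import *
st(); c=cam("wrist"); crop(c,180,80,460,360,2,"w23.png",1.2)
s=cam("scene"); crop(s,210,160,380,340,4.,"s23.png",1.2)
E
```

```text
time_s: 43.7
tool_pos: [0.6281, 0.1273, 0.088]
tool_rot: [180.0, 0.0, -4.1]
force: [-0.5, -0.4, -1.8]
grip_width: 0.0216
t 43.7 pos [0.6281 0.1273 0.088 ] rpy [ 1.7999e+02  4.0000e-02 -4.0600e+00] F [-0.5 -0.4 -1.8] w 21.6
```

View pics/w23.png

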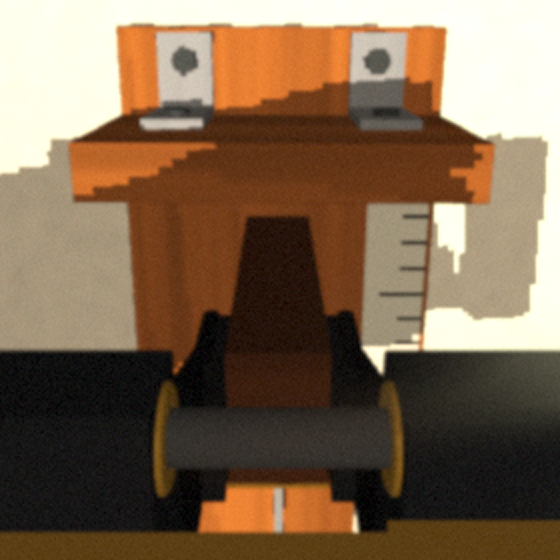

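View pics/s23.png

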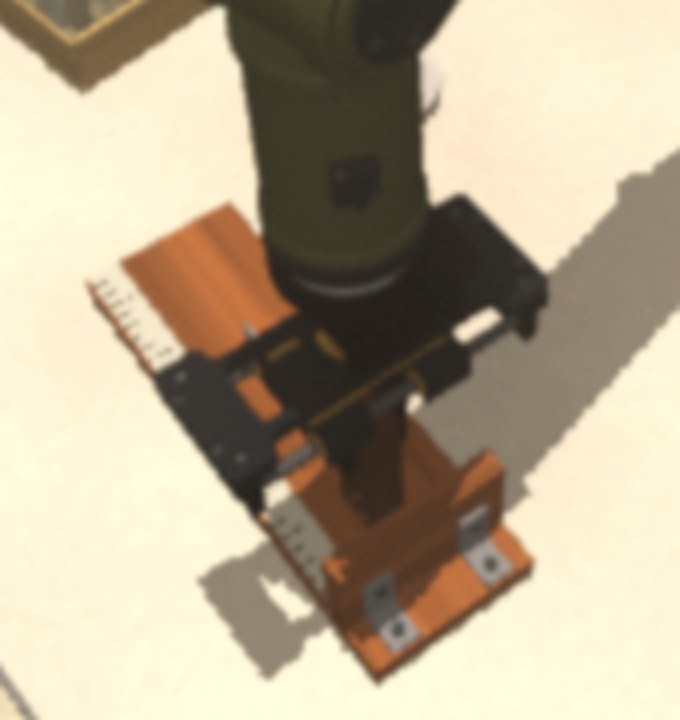

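```bash
python3 -m pendant '[[0,-0.03,0,0,0,0],[0,-0.06,0,0,0,0],[0,-0.09,0,0,0,0],[0,-0.12,0,0,0,0],[0,-0.15,0,0,0,0],[0,-0.17,0,0,0,0],[0,-0.17,0.01,0,0,0],[0,-0.17,0.02,0,0,0]]'; python3 -m pendant '[[0,0,0.005,0,0,0],[0,0,0.01,0,0,0],[0,0,0.015,0,0,0],[0,0,0.02,0,0,0],[0,0,0.02,0,0,0],[0,0,0.02,0,0,0],[0,0,0.02,0,0,0],[0,0,0.02,0,0,0]]'; python3 - <<'E'
from h import *
st(); c=cam("wrist"); crop(c,180,80,460,360,2,"w24.png",1.2)
E
```

```text
time_s: 44.8
tool_pos: [0.6296, 0.1441, 0.0865]
tool_rot: [180.0, -0.0, -4.1]
force: [-0.1, -0.3, -2.5]
grip_width: 0.0215
time_s: 45.8
tool_pos: [0.6296, 0.1441, 0.0858]
tool_rot: [-180.0, -0.0, -4.1]
force: [-4.1, -1.7, 5.7]
grip_width: 0.0217
t 45.8 pos [0.6296 0.1441 0.0858] rpy [-1.7999e+02 -1.0000e-02 -4.0700e+00] F [-4.1 -1.7  5.7] w 21.7
```

View pics/w24.png

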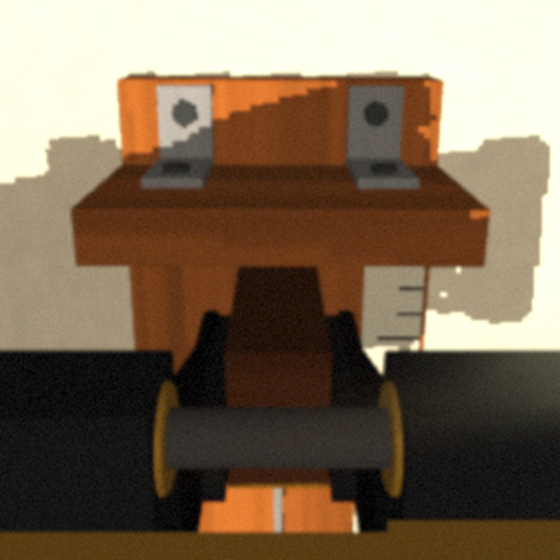

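```bash
python3 -m pendant '[[0,-0.005,0,0,0,0],[0,-0.01,0,0,0,0],[0,-0.015,0,0,0,0],[0,-0.02,0,0,0,0],[0,-0.025,0,0,0,0],[0,-0.03,0,0,0,0],[0,-0.035,0,0,0,0],[0,-0.04,0,0,0,0]]'; python3 - <<'E'
from h import *
st()
E
```

```text
time_s: 46.85
tool_pos: [0.6311, 0.1467, 0.0857]
tool_rot: [179.9, -0.1, -4.1]
force: [-0.6, -4.6, 6.2]
grip_width: 0.0217
t 46.85 pos [0.6311 0.1467 0.0857] rpy [ 1.7993e+02 -1.4000e-01 -4.1300e+00] F [-0.6 -4.6  6.2] w 21.7
```

```bash
python3 -m pendant '[[0,-0.004,0.002,0,0,0],[0,-0.008,0.004,0,0,0],[0,-0.012,0.006,0,0,0],[0,-0.015,0.008,0,0,0],[0,-0.015,0.01,0,0,0],[0,-0.015,0.01,0,0,0],[0,-0.015,0.01,0,0,0],[0,-0.015,0.01,0,0,0]]'; python3 - <<'E'
from h import *
st(); c=cam("wrist"); crop(c,180,80,460,360,2,"w25.png",1.2)
s=cam("scene"); crop(s,210,160,380,340,4.,"s25.png",1.2)
E
```

```text
time_s: 47.85
tool_pos: [0.6311, 0.1467, 0.0857]
tool_rot: [179.9, -0.1, -4.2]
force: [-3.6, -6.8, 11.3]
grip_width: 0.0214
t 47.85 pos [0.6311 0.1467 0.0857] rpy [ 1.7985e+02 -1.3000e-01 -4.1800e+00] F [-3.6 -6.8 11.3] w 21.4
```

View pics/w25.png

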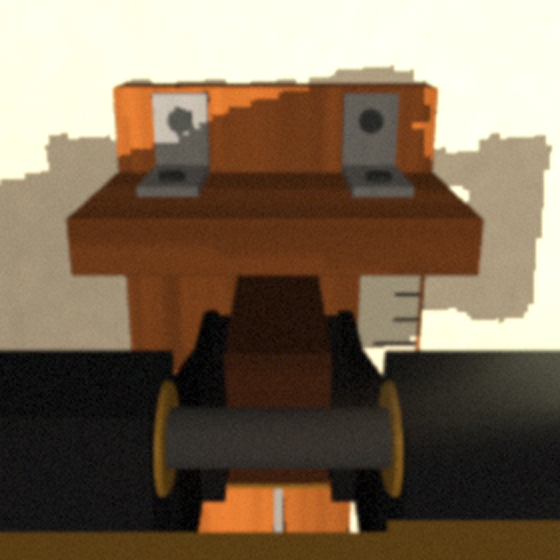

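View pics/s25.png

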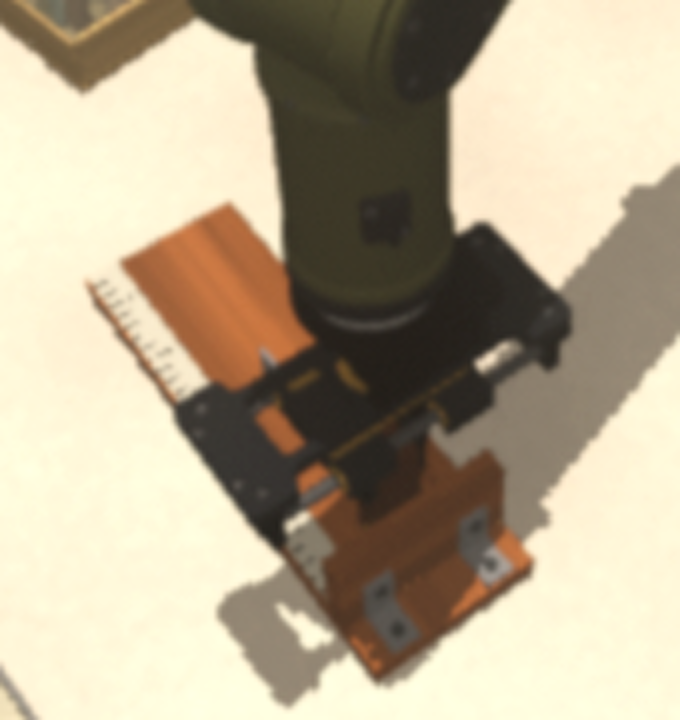

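```bash
python3 -m pendant '[[0,0,-0.01,0,0,0],[0,0,-0.02,0,0,0],[0,-0.003,-0.025,0,0,0],[0,-0.006,-0.025,0,0,0],[0,-0.01,-0.025,0,0,0],[0,-0.01,-0.025,0,0,0],[0,-0.01,-0.025,0,0,0],[0,-0.01,-0.025,0,0,0]]'; python3 - <<'E'
from h import *
st()
E
```

```text
time_s: 48.95
tool_pos: [0.6311, 0.1467, 0.0858]
tool_rot: [179.8, -0.1, -4.2]
force: [1.7, -7.5, 0.2]
grip_width: 0.0216
t 48.95 pos [0.6311 0.1467 0.0858] rpy [ 1.7975e+02 -1.0000e-01 -4.2200e+00] F [ 1.7 -7.5  0.2] w 21.6
```

```bash
python3 -m pendant '[[0,0,0.01,0,0,0],[0,0,0.02,0,0,0],[0,0,0.03,0,0,0],[0,-0.005,0.035,0,0,0],[0,-0.01,0.035,0,0,0],[0,-0.015,0.035,0,0,0],[0,-0.02,0.035,0,0,0],[0,-0.02,0.035,0,0,0]]' - 60; python3 - <<'E'
from h import *
st();st();c=cam("wrist"); crop(c,180,80,460,360,2,"w26.png",1.2); st()
s=cam("scene"); crop(s,210,160,380,340,4.,"s26.png",1.2); t=cam("top"); crop(t,225,100,395,230,4.6,"t26.png",1.8)
E
```

```text
time_s: 49.95
tool_pos: [0.6311, 0.1467, 0.0857]
tool_rot: [179.7, -0.1, -4.3]
force: [-6.5, -11.2, 16.7]
grip_width: 0.0214
t 49.95 pos [0.6311 0.1467 0.0857] rpy [ 1.7967e+02 -8.0000e-02 -4.2800e+00] F [ -6.5 -11.2  16.7] w 21.4
t 49.95 pos [0.6311 0.1467 0.0857] rpy [ 1.7967e+02 -8.0000e-02 -4.2800e+00] F [ -6.5 -11.2  16.7] w 21.4
t 50.0 pos [0.6311 0.1467 0.0857] rpy [ 1.7967e+02 -8.0000e-02 -4.2800e+00] F [ -6.7 -11.6  17.8] w 21.7
```

View pics/w26.png

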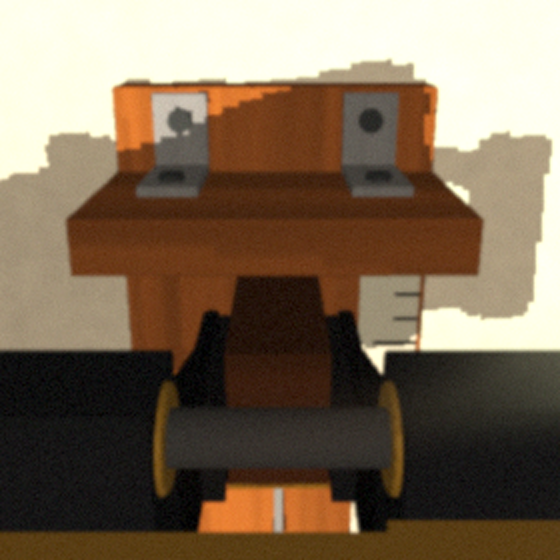

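View pics/s26.png

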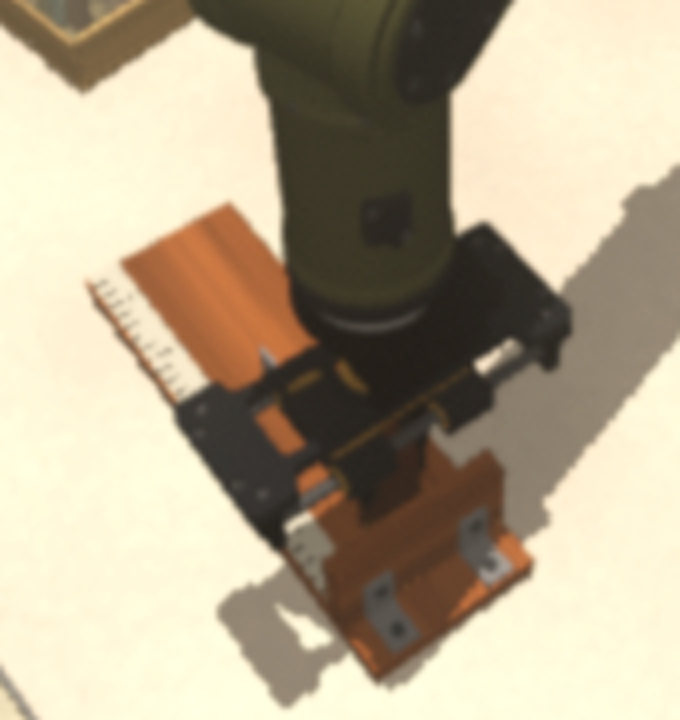

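View pics/t26.png

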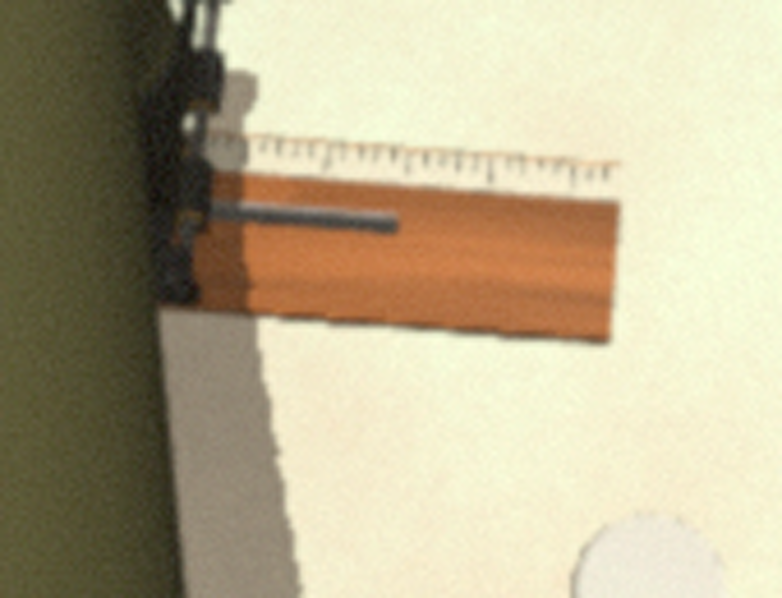

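```bash
python3 -m pendant '[[-0.003,0,0,0.001,0,-0.001],[-0.006,0,0,0.002,0,-0.002],[-0.009,0,0,0.003,0,-0.003],[-0.012,0,0,0.004,0,-0.003],[-0.012,0,0,0.005,0,-0.003],[-0.012,0,0,0.006,0,-0.003],[-0.012,0,0,0.006,0,-0.003],[-0.012,0,0,0.006,0,-0.003]]' - 60; python3 - <<'E'
from h import *
o=st();print(o["wrist_torque"]);s=cam("scene");t=cam("top"); o=st()
crop(s,255,225,325,290,9,"s27.png",1.2);crop(t,265,120,345,175,9,"t27.png",1.8)
E
```

```text
time_s: 51.1
tool_pos: [0.6312, 0.1468, 0.0857]
tool_rot: [-179.8, -0.2, -4.0]
force: [-2.3, -10.8, 14.6]
grip_width: 0.0215
t 51.1 pos [0.6312 0.1468 0.0857] rpy [-179.79   -0.24   -4.01] F [ -2.3 -10.8  14.6] w 21.5
[-2.80639308  0.94085266  0.00319001]
t 51.2 pos [0.6312 0.1468 0.0857] rpy [-179.79   -0.24   -4.  ] F [ -2.6 -10.2  15.2] w 21.6
```

View pics/s27.png

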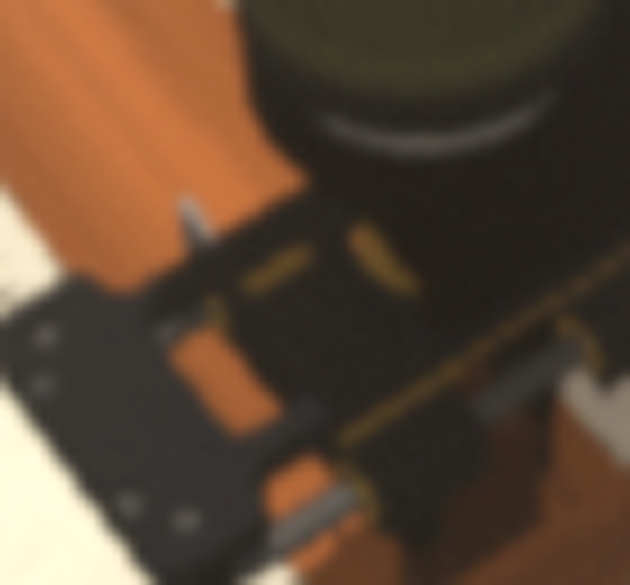

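View pics/t27.png

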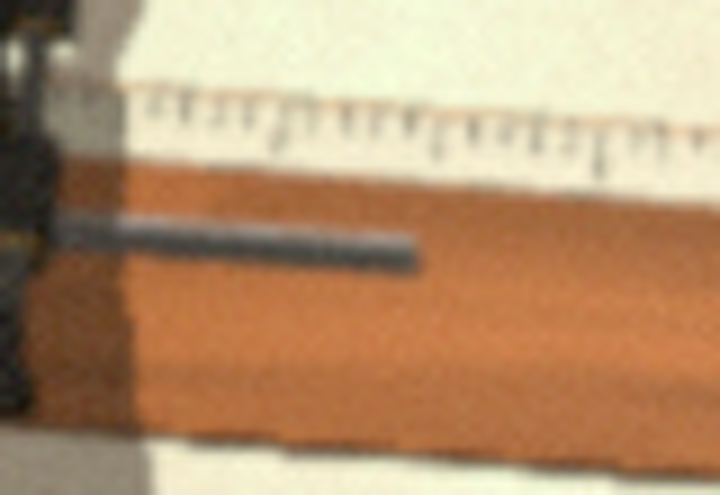

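```bash
python3 -m pendant '[[0,0,0,-0.001,-0.001,0],[0,0,0,-0.002,-0.002,0],[0,0,0,-0.002,-0.002,0],[0,0,0,-0.002,-0.002,0],[0,0,0,-0.002,-0.002,0],[0,0,0,-0.002,-0.002,0],[0,0,0,-0.002,-0.002,0],[0,0,0,-0.002,-0.002,0]]' - 60; python3 - <<'E'
from h import *
o=st();s=cam("scene");cv2.imwrite("pics/s28.png",cv2.resize(s["frame"][:,:,::-1],None,fx=1.25,fy=1.25));st()
crop(s,150,110,290,210,5.5,"s28b.png",1.2)
E
```

```text
time_s: 52.2
tool_pos: [0.6313, 0.1467, 0.0857]
tool_rot: [-180.0, -0.1, -4.0]
force: [-4.0, -10.4, 15.0]
grip_width: 0.0213
t 52.2 pos [0.6313 0.1467 0.0857] rpy [-1.7996e+02 -7.0000e-02 -4.0200e+00] F [ -4.  -10.4  15. ] w 21.3
t 52.25 pos [0.6313 0.1467 0.0857] rpy [-1.7997e+02 -7.0000e-02 -4.0200e+00] F [ -3.  -11.1  13.8] w 21.8
```

View pics/s28.png

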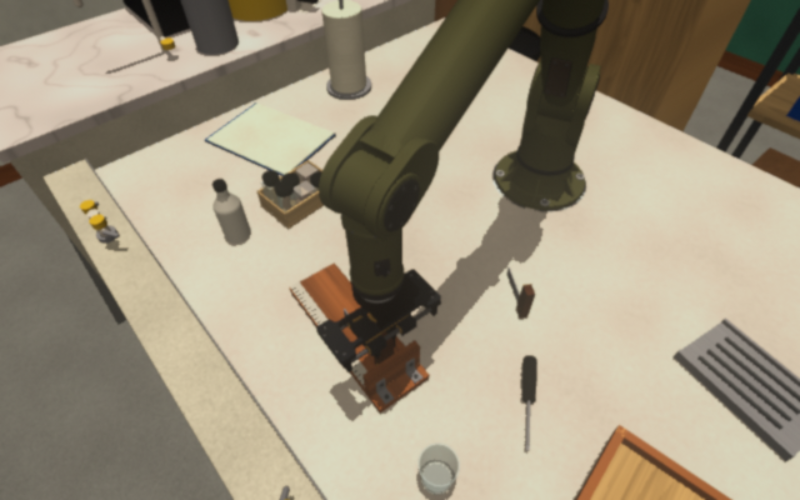

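View pics/s28b.png

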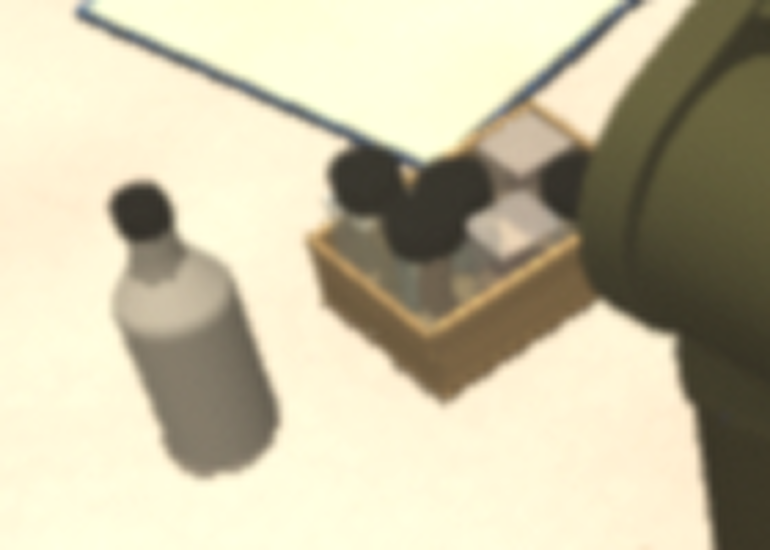

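```bash
python3 - <<'E'
from h import *
print(env.sign_off()); st()
E
```

```text
the job is handed in; nothing more can be done
None
the job is handed in; nothing more can be done
```

I packed both tall jars and pressed the middle-sized square into the corner. I handed the job in at 52.25 s with the square still gripped and pressed.

- **Jars:** the square jar is in `free_right` and the round jar is in `free_left`. Both stand upright in the last scene picture. The short jars, resin blocks, bottle, petri dish, beaker and screwdriver look undisturbed, though the arm hid part of the box in that view.
- **Square:** I hold it by the stock at the full 60 N grip setting. The last reading was about 11 N against the headpiece and 14–15 N downward.
    - **Headpiece contact:** I eased off the downward force and pushed again. The stock did not move, so it is stopped by the headpiece and not by friction on the board.
    - **Alignment:** the tool yaw is −4.02°, against about −4.0° measured for the board. The tool's tilt is under 0.1°. The top view shows the blade parallel to the graduated strip.
- **Weaker checks:**
    - **Side force:** about 3–4 N along world x, across the board, remained on the tool at the end.
    - **Position:** the TCP stopped about 1 mm short of where I had worked out the headpiece contact, which is within the 2 mm calibration.
    - **Hidden gap:** no camera could see the foot of the stock against the headpiece. That contact rests on the force test and the tilt reading.

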